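# Plug the relay module into the sloping tester and switch it on

### The arm

A 7-joint arm with a two-finger parallel gripper is mounted at the origin on a cart in front of the work surface, level with it; the furniture and walls round the work are solid. World frame = base frame: x ahead of the robot, y to its left, z up, the work surface at z = 0. Lengths are in m, angles in degrees, forces in N, time in s.
With the tool pointing down it reaches from about 0.4 to 0.85 m from the base axis. Payload 6.9 kg.
Tool frame: the origin (TCP) lies midway between the tips of the shut fingers; the grasp point (between the pads) lies 19 mm behind it; z points along the fingers, x is the direction in which the jaws open and shut, and the axes are right-handed (so a half turn about z gives the same grasp; the last joint's range is limited). The gripper opens to 85 mm and grips with 20 to 120 N. Pads are 22 mm wide; open, the fingers measure 114 mm over their backs; the gripper's body (76 mm by 85 mm) begins 54 mm behind the grasp point. The pads swing forward as they close: fully open they stand 13 mm farther back than shut.
Start: joints at [70.159, 29.078, -13.613, 85.955, 7.202, 65.827, -8.869], TCP at [0.273, -0.562, 0.231] pointing down, gripper open.
Joint ranges: [-176.47, 176.47], [-13.61, 117.27], [-81.72, 77.17], [0.22, 143.17], [-87.28, 267.28], [10, 112.55], [-165.47, 165.47]. Speed limits (degrees/s): [136.94, 136.94, 180, 180, 180, 180, 180].

### API

Orientations are given as [roll, pitch, yaw] about the fixed x, y, z axes, in that order (R = Rz(yaw) Ry(pitch) Rx(roll)).
In Python, from workcell import robot, grab_frame, calibration, workorder, nets gives the robot as it stands. The module is installed in compiled form; this text tells all that it offers.
- The arm moves only by the tool apply_moves, never from a script. Its argument "rows" is a list of rows, each a list of 5 numbers: the opening, from -1 (shut) to 1 (fully open), so that 0 is half open, then the shift along the tool's x, y, z in cm, then the turn about the tool's z in rad. A call has exactly 8 rows; each row shifts and turns the commanded pose from where the row before left it, along the tool's axes as they then stand; what a row does not reach is not made up. A row lasts 1/10 s, in which the tool goes at most 50 mm and 8.59 degrees, less where a joint would pass 70% of its speed; a pose out of reach is approached as far as the arm can. A call is refused whole if a number of a shift passes 5 or a number of a turn 0.15, either way. A call with a gripper value outside its range is refused whole. The fingers move at their own pace and stop on an object; the grip force is fixed at half the most. Time passes only in rows, so rows that do not move let the fingers close, or fill a call up. It gives the time, the measured TCP pose, the force and the opening at its end, in the units of the state.
- robot.get_obs(): the state, without advancing time (a new reading comes with each control period).
- grab_frame(name): name is "scene" or "top" or "wrist"; returns the picture (384x512x3 uint8, red, green, blue); there is no depth.
- calibration(name): a dict with "intrinsics" (3x3 intrinsics, pixels), "dist_coeffs" ([k1, k2, p1, p2, k3] as OpenCV has them; the pictures are not rectified), "pose" (4x4, takes a point from camera to world coordinates). Camera axes: x right, y down, z forward; pixel columns grow to the right and rows downward; lengths in m; the calibration is good to about 2 mm. A picture is of the moment at which its call begins: read the wrist's pose just before it. calibration takes no time and is no camera call; for the wrist camera it gives the pose at the moment of the call.
- workorder.sign_off(): hands the job in, once; it reports no verdict.
Trained networks look in the newest picture that a camera, given by its name, has taken for a name from the list of things; names that differ only in an ending like _2 or _b are one class to them, and where a whole thing is asked for, a point or a joint stands for the part that bears it (a point fixed in the world has none). Each returns a list of dicts, best first, with "score" (0 to 1); they miss things now and then, are a little off and sometimes report something else, mostly with a low value. They report only what shows in the picture. A call takes as long as a camera call.
- nets.trace(camera, thing): "pixels" (384x512 bool, what is visible of it) and "centre" ([column, row] in pixels, amid what is visible of it).
The state is a dict: "clock": time; "q": joint angles; "joint_vel": joint speeds; "tau": joint torques, N m; "ee_pos": TCP position; "ee_rot": TCP orientation; "force": force on the tool from outside, world axes, zero at the start; "moment": the same for the moment, N m; "grip_width": finger opening in m.
Only numpy, scipy, OpenCV 4.12 (cv2) and the standard library are available. Lean on these libraries where they do the work, as an engineer would, in place of code of your own. Each camera call takes 0.05 s, during which the arm holds its last target.

### The job

Pick up the relay module with the blue grip, plug it into the socket in the tester's sloping panel (wide post into the wide hole, where the yellow marks are) and press it fully home so that its black collar lies flat on the panel. Only then push the red-balled lever all the way over, up the slope, to switch the tester on. Let go of everything, and leave the grease pot, the white jar and the gear shaft where they are.

Things in the scene. Friction and masses are not known exactly. Their poses are not given: they have to be found in the camera images.
- module_center (a point): Middle of the loose relay module (0.22 kg, 104 mm high), which stands upright on its two plug posts; this point is 52 mm above the post tips. Axes: z up towards the grip, y from the wide post to the narrow one. Hold it by the blue grip, 30 (x) x 40 (y) mm, which reaches from this point up to 52 mm above it. Below the grip is a black collar 44 (x) x 60 (y) mm, 22 mm high.
- module_collar (a point): Middle of the underside of the module's black collar, 22 mm below module_center, same axes. It coincides with socket when home. Below it two brass posts 30 mm long, both 26 mm in x: the wide one 26 mm in y, middle at y = -10 mm; the narrow one 12 mm in y, middle at y = +17 mm; their last 7.5 mm taper by 3 mm a side. The collar has a yellow stripe on its -y side.
- module: The same module, origin under its middle at the level of the post tips, 52 mm below module_center, same axes. At the start its x axis is within 0.9 rad of yaw of the socket's.
- socket (a point): Point in the sloping panel's surface where the collar's middle comes. Axes: z straight out of the panel, x up the slope, y left along it; parallel to the module's axes when plugged in. Two holes 36 mm deep: the wide one 29 x 29 mm at y = -10 mm, the narrow one 29 (x) x 15 (y) mm at y = +17 mm, so 1.5 mm play a side. Yellow bar painted at y = -38 mm. A few newtons push it in; no click.
- tester: Fixed grey wedge-shaped console, 150 mm deep, 220 mm wide, 130 mm high at the back; origin under its middle, x to the back, z up. Its aluminium panel slopes 35 degrees from level, low side towards the robot; the collar stops on the panel when the module is home.
- lever (a joint): Lever on the panel, hinged about the panel's y axis: 0 = leaning down the slope (off), 0.5 = square to the panel, 1.0 = leaning up the slope at its stop (on). About 1 N at the ball moves it; it stays where left. In socket axes the hinge is at x 0, y -105, z +22 mm. Rod 10 mm thick, 80 mm from hinge to ball centre; block below it 70 x 50 x 25 mm high. Pass clear above it.
- lever_tip (a point): Centre of the red ball, 26 mm diameter, on the end of the lever; 80 mm from its hinge. It stands up to 115 mm off the panel.
- grease_pot: Bystander: red grease pot with pale lid, 49 mm diameter, 41 mm high, origin under its middle. Not to be moved.
- jar_white: Bystander: white plastic jar, 54 mm diameter, 89 mm high, origin under its middle. Not to be moved.
- gear_shaft: Bystander: gearbox shaft with two pinions lying on the bench, 98 mm long along its y, 28 mm thick, origin under its middle. Not to be moved.

How it is judged:
By the outcome, as a careful person would: the job done as asked, in the order asked, and still so for the second after the job is handed in, with the robot touching nothing.
It also fails if it takes over 51 s, if anything falls off the work surface, if the arm or the gripper's body presses on something with over 40 N, if the wrist force passes 120 N, or if a joint passes its speed limit or range.

## Working session

There is one attempt and no reset: what is moved stays moved. The work goes in short steps, Python scripts to look and compute and a tool call to move; the robot and the scene stay as the last step left them, time stands still between calls to the robot, and variables do not carry over. Pictures are saved under pics/ and viewed, and the job is handed in when it is done.

Besides the shell and the picture viewer there is one more tool, called as name(argument=value, ...), one argument or row to a line, values as JSON. apply_moves: Moves the arm, as the interface text tells. Its arguments: {"type":"object","properties":{"rows":{"type":"array"}},"required":["rows"]}

```bash
mkdir -p pics; ls
cat > h.py <<'E'
import numpy as np, cv2
from workcell import robot, grab_frame, calibration, workorder, nets
def save(n,im): cv2.imwrite('pics/'+n+'.png',cv2.cvtColor(im,cv2.COLOR_RGB2BGR))
E
python3 - <<'E'
from h import *
o=robot.get_obs(); print({k:np.round(v,3) for k,v in o.items()})
for c in ['scene','top','wrist']:
    k=calibration(c); print(c,np.round(k['intrinsics'],1).tolist(),k['dist_coeffs'],np.round(k['pose'],3).tolist())
    save(c+'0',grab_frame(c))
E
```

```text
pics
{'clock': np.float64(0.0), 'q': array([ 70.156,  29.127, -13.609,  86.009,   7.2  ,  65.826,  -8.87 ]), 'joint_vel': array([-0.076,  0.09 , -0.071,  0.096, -0.112, -0.031,  0.079]), 'tau': array([ 1.0000e-03, -6.2060e+01, -2.1870e+00, -2.4966e+01,  1.3000e-02,
        1.2000e-02, -0.0000e+00]), 'ee_pos': array([ 0.273, -0.562,  0.23 ]), 'ee_rot': array([ 1.8000e+02,  1.0400e-01, -6.4112e+01]), 'force': array([-0.131,  0.334, -0.643]), 'moment': array([-0.017,  0.019, -0.012]), 'grip_width': np.float64(0.086)}
scene [[396.0, 0.0, 253.2], [0.0, 396.0, 192.3], [0.0, 0.0, 1.0]] [-0.01903191  0.          0.          0.          0.        ] [[-0.845, -0.355, 0.4, 0.149], [-0.535, 0.546, -0.645, 0.348], [0.011, -0.759, -0.651, 0.647], [0.0, 0.0, 0.0, 1.0]]
top [[492.0, 0.0, 259.4], [0.0, 492.0, 187.9], [0.0, 0.0, 1.0]] [-0.09133062  0.          0.          0.          0.        ] [[-0.009, -0.991, 0.134, 0.334], [-1.0, 0.008, -0.006, -0.221], [0.005, -0.134, -0.991, 1.361], [0.0, 0.0, 0.0, 1.0]]
wrist [[266.8, 0.0, 252.5], [0.0, 266.8, 189.6], [0.0, 0.0, 1.0]] [-0.05379475  0.          0.          0.          0.        ] [[0.436, -0.865, -0.249, 0.335], [-0.9, -0.419, -0.118, -0.531], [-0.002, 0.276, -0.961, 0.373], [0.0, 0.0, 0.0, 1.0]]
```

View pics/scene0.png

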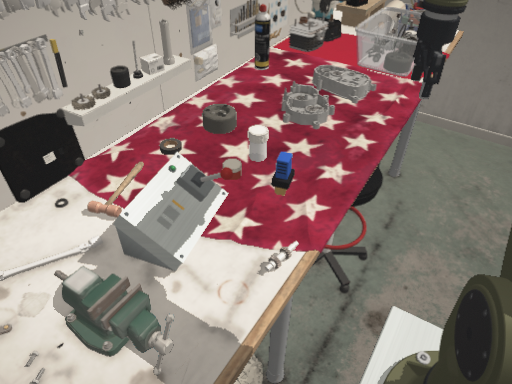

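View pics/top0.png

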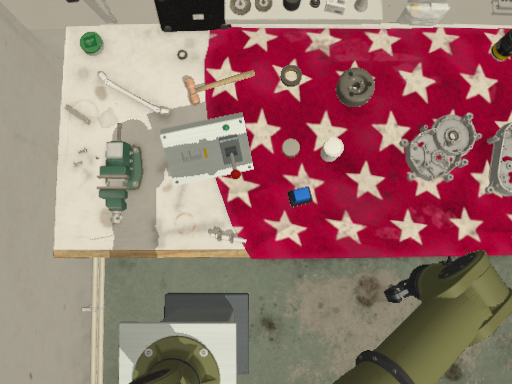

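View pics/wrist0.png

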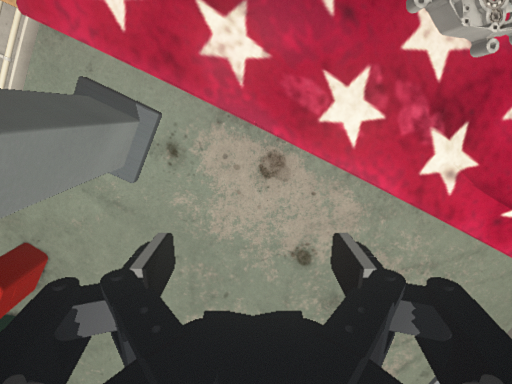

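Run:
```python
import cv2
t=cv2.imread('pics/top0.png');s=cv2.imread('pics/scene0.png')
cv2.imwrite('pics/tcrop.png',cv2.resize(t[100:220,150:350],None,fx=4,fy=4,interpolation=cv2.INTER_CUBIC))
cv2.imwrite('pics/scrop.png',cv2.resize(s[125:275,105:305],None,fx=4,fy=4,interpolation=cv2.INTER_CUBIC))
```

```text
(no output)
```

View pics/tcrop.png

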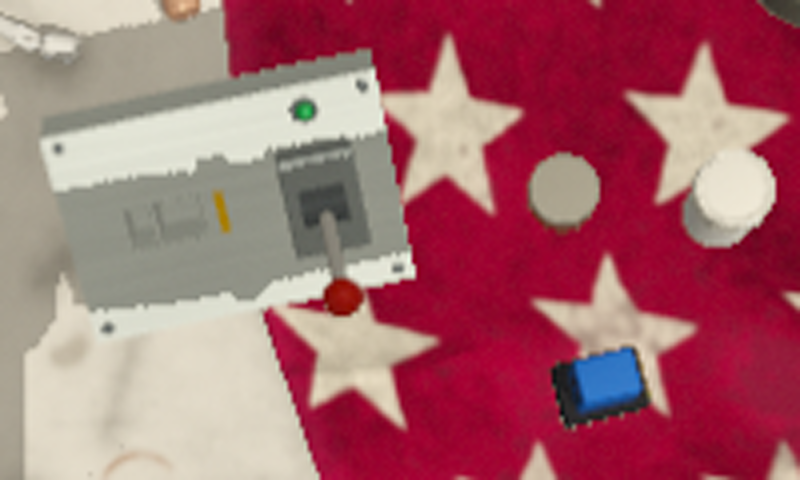

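View pics/scrop.png

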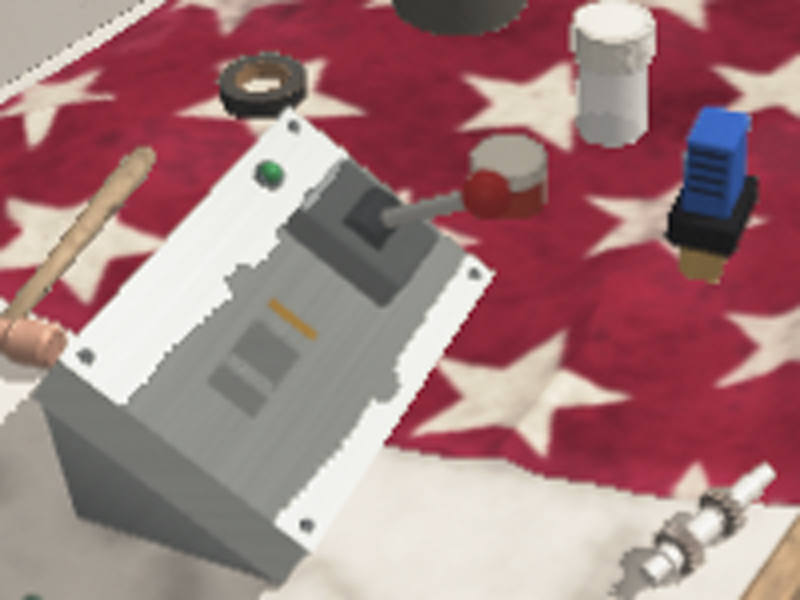

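```bash
cat >> h.py <<'E'
def und(c,px,k=None):
    k=k or calibration(c); return cv2.undistortPoints(np.array(px,float).reshape(-1,1,2),k['intrinsics'],np.array(k['dist_coeffs'])).reshape(-1,2)
def tri(views):
    # views: list of (k, px Nx2)
    P=[np.linalg.inv(k['pose'])[:3] for k,_ in views]
    U=[und(None,p,k) for k,p in views]
    X=cv2.triangulatePoints(P[0],P[1],U[0].T,U[1].T); return (X[:3]/X[3]).T
def proj(k,X):
    T=np.linalg.inv(k['pose']); r=cv2.Rodrigues(T[:3,:3])[0]
    return cv2.projectPoints(np.array(X,float).reshape(-1,3),r,T[:3,3],k['intrinsics'],np.array(k['dist_coeffs']))[0].reshape(-1,2)
E
python3 - <<'E'
from h import *
np.set_printoptions(precision=4,suppress=True)
n=['sHL','sHR','sLR','sLL','yb','yu','yl','ball','cHL','cHR','cLR','cLL','gripctr']
t=np.array([(58,149),(362,86),(398,268),(108,328),(222,212),(218,192),(226,231),(342,297),(42,137),(375,68),(415,276),(100,338),(609,376)])/4.+(150,100)-.375
s=np.array([(86,356),(293,126),(475,273),(307,525),(293,318),(270,301),(316,338),(488,195),(65,345),(290,108),(495,273),(310,553),(722,120)])/4.+(105,125)-.375
kt,ks=calibration('top'),calibration('scene')
X=tri([(kt,t),(ks,s)])
rt=proj(kt,X)-t; rs=proj(ks,X)-s
for a in zip(n,X,rt,rs): print(*a)
E
```

```text
sHL [0.6358 0.0159 0.1269] [-0.2306 -0.2862] [0.4836 0.0778]
sHR [ 0.6756 -0.1801  0.1276] [-0.2412 -0.347 ] [0.4743 0.0766]
sLR [ 0.5694 -0.2018  0.0529] [-0.1539 -0.2728] [0.3624 0.0601]
sLL [ 0.53   -0.0061  0.051 ] [-0.1093 -0.1712] [0.2764 0.0458]
yb [ 0.6012 -0.0865  0.0902] [-0.208  -0.3097] [0.4623 0.0754]
yu [ 0.6133 -0.0843  0.0977] [-0.2922 -0.4243] [0.6357 0.1029]
yl [ 0.5897 -0.0886  0.0803] [-0.0499 -0.0763] [0.1134 0.0187]
ball [ 0.5338 -0.1684  0.1466] [-0.0218 -0.0386] [0.0532 0.0089]
cHL [0.6402 0.0235 0.138 ] [0.0497 0.0606] [-0.1036 -0.0169]
cHR [ 0.686  -0.189   0.1308] [-0.0745 -0.1067] [0.1446 0.0236]
cLR [ 0.5644 -0.2134  0.0469] [-0.0574 -0.104 ] [0.1366 0.0229]
cLL [0.5244 0.0007 0.0406] [-0.0239 -0.0378] [0.0613 0.0102]
gripctr [ 0.4872 -0.3376  0.1116] [-0.0519 -0.1188] [0.1398 0.0239]
```

apply_moves(
  rows=[
    [1, -1.7, -4.1, -0.3, 0],
    [1, -1.7, -4.1, -0.3, 0],
    [1, -1.7, -4.1, -0.3, 0],
    [1, -1.7, -4.1, -0.3, 0],
    [1, -1.7, -4.1, -0.3, 0],
    [1, -1.7, -4.1, -0.3, 0],
    [1, -1.7, -4.1, -0.3, 0.12],
    [1, 0, 0, 0, 0.12],
  ],
)

```text
clock: 0.95
ee_pos: [0.4843, -0.3228, 0.2526]
ee_rot: [-179.8, 0.2, -77.5]
force: [-0.9, -0.1, -0.2]
grip_width: 0.0853
```

Run:
```python
from h import *
o=robot.get_obs(); print({k:np.round(v,3) for k,v in o.items()})
k=calibration('wrist');print(np.round(k['pose'],3).tolist())
save('w1',grab_frame('wrist'))
```

```text
{'clock': np.float64(0.95), 'q': array([ 40.479,  24.283, -13.771,  90.749,   5.858,  65.631, -52.073]), 'joint_vel': array([ -7.235,  -1.031,  21.667,   0.949,  -5.647,  -0.906, -57.182]), 'tau': array([  0.886, -55.665,  -2.531, -25.233,   0.347,   0.09 ,   0.885]), 'ee_pos': array([ 0.484, -0.323,  0.253]), 'ee_rot': array([-1.79763e+02,  1.71000e-01, -7.75410e+01]), 'force': array([-0.892, -0.145, -0.19 ]), 'moment': array([-0.016,  0.022,  0.   ]), 'grip_width': np.float64(0.085)}
[[0.215, -0.94, -0.266, 0.552], [-0.977, -0.208, -0.055, -0.308], [-0.003, 0.272, -0.962, 0.395], [0.0, 0.0, 0.0, 1.0]]
```

View pics/w1.png

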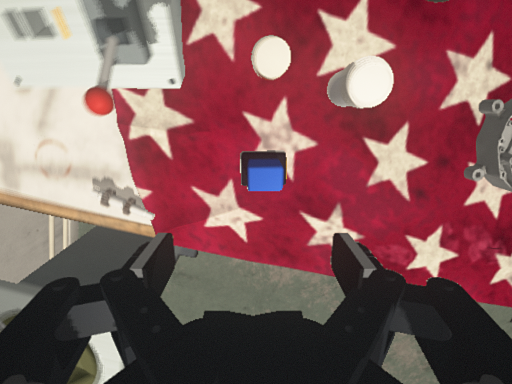

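Run:
```python
from h import *
o=robot.get_obs(); k=calibration('wrist');im=grab_frame('wrist');save('w2',im)
np.savez('w2.npz',K=k['intrinsics'],pose=k['pose'],d=k['dist_coeffs'])
print(o['ee_pos'],o['ee_rot'])
cv2.imwrite('pics/w2c.png',cv2.resize(cv2.cvtColor(im,cv2.COLOR_RGB2BGR)[135:205,220:310],None,fx=8,fy=8,interpolation=cv2.INTER_CUBIC))
```

```text
[ 0.48176026 -0.32608675  0.25232283] [-1.79912597e+02  8.20301187e-02 -7.81469357e+01]
```

View pics/w2c.png

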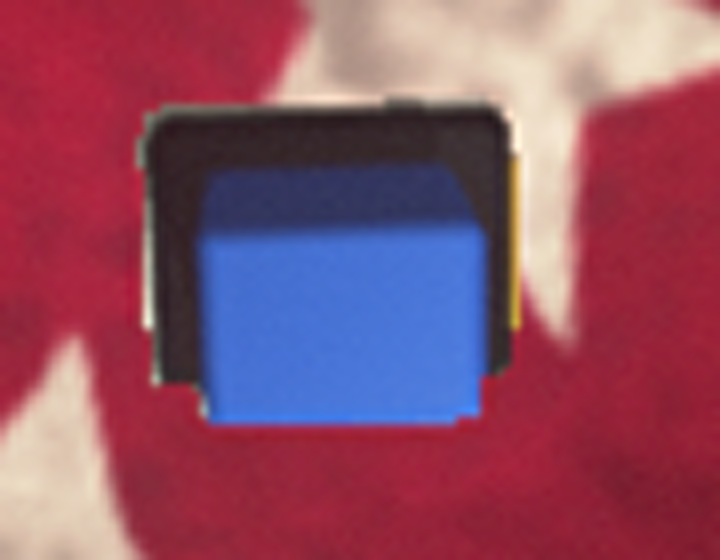

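```bash
cat >> h.py <<'E'
def onplane(k,px,z):
    u=und(None,px,k); P=np.array(k['pose']); d=np.c_[u,np.ones(len(u))]@P[:3,:3].T
    c=P[:3,3]; s=(z-c[2])/d[:,2]; return c+d*s[:,None]
E
python3 - <<'E'
from h import *
np.set_printoptions(precision=4,suppress=True)
k=dict(np.load('w2.npz'));k={'intrinsics':k['K'],'pose':k['pose'],'dist_coeffs':k['d']}
p=np.array([(202,236),(485,230),(481,417),(205,424)])/8.+(220,135)-.44
X=onplane(k,p,.104);print(X);print(X.mean(0))
print(np.degrees(np.arctan2(*(X[0]-X[1])[[0,1]]*[-1,1])),np.degrees(np.arctan2(*(X[3]-X[2])[[0,1]]*[-1,1])),np.linalg.norm(X[0]-X[1]),np.linalg.norm(X[0]-X[3]))
c=np.array([(150,110),(508,108),(508,372),(157,382)])/8.+(220,135)-.44
X=onplane(k,c,.052);print(X,X.mean(0));print(np.linalg.norm(X[0]-X[1]),np.linalg.norm(X[0]-X[3]))
print(np.degrees(np.arctan2(*(X[0]-X[1])[[0,1]]*[-1,1])),np.degrees(np.arctan2(*(X[3]-X[2])[[0,1]]*[-1,1])))
E
```

```text
[[ 0.495  -0.3136  0.104 ]
 [ 0.5039 -0.3517  0.104 ]
 [ 0.4777 -0.3573  0.104 ]
 [ 0.4687 -0.3194  0.104 ]]
[ 0.4863 -0.3355  0.104 ]
13.074891682491213 13.341161452778378 0.039066514377849186 0.026936163416501947
[[ 0.5037 -0.3018  0.052 ]
 [ 0.5157 -0.3579  0.052 ]
 [ 0.4733 -0.3681  0.052 ]
 [ 0.4597 -0.3116  0.052 ]] [ 0.4881 -0.3349  0.052 ]
0.057372300057846666 0.04499623702802402
12.164316923110313 13.518843342422121
```

apply_moves(
  rows=[
    [1, 1.1, -0.3, 0, -0.02],
    [1, 0, 0, 4, 0],
    [1, 0, 0, 4, 0],
    [1, 0, 0, 4, 0],
    [1, 0, 0, 3, 0],
    [1, 0, 0, 2, 0],
    [1, 0, 0, 1.2, 0],
    [1, 0, 0, 0, 0],
  ],
)

```text
clock: 1.85
ee_pos: [0.4829, -0.3411, 0.0686]
ee_rot: [179.9, 0.1, -76.7]
force: [-0.3, 0.1, -0.6]
grip_width: 0.0856
```

Run:
```python
from h import *
o=robot.get_obs(); print({k:np.round(v,3) for k,v in o.items()})
save('w3',grab_frame('wrist'))
```

```text
{'clock': np.float64(1.85), 'q': array([ 40.133,  36.017, -11.565, 102.438,  10.024,  42.716, -53.403]), 'joint_vel': array([-0.464, -2.478, -0.479, -1.61 , -0.438,  1.672, -0.408]), 'tau': array([-5.2000e-02, -6.2029e+01, -1.9420e+00, -1.8125e+01,  9.7000e-02,
       -4.2500e-01, -2.5000e-02]), 'ee_pos': array([ 0.483, -0.341,  0.069]), 'ee_rot': array([ 1.79868e+02,  1.13000e-01, -7.67180e+01]), 'force': array([-0.339,  0.118, -0.578]), 'moment': array([ 0.022,  0.002, -0.024]), 'grip_width': np.float64(0.086)}
```

View pics/w3.png

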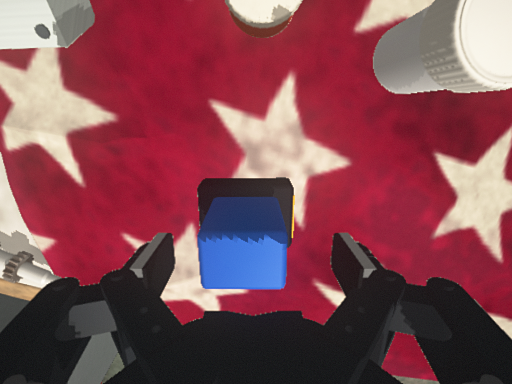

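apply_moves(
  rows=[
    [1, -0.4, -0.5, 0, 0],
    [1, 0, 0, 0, 0],
    [-1, 0, 0, 0, 0],
    [-1, 0, 0, 0, 0],
    [-1, 0, 0, 0, 0],
    [-1, 0, 0, 0, 0],
    [-1, 0, 0, 0, 0],
    [-1, 0, 0, 0, 0],
  ],
)

```text
clock: 2.7
ee_pos: [0.4886, -0.3353, 0.0708]
ee_rot: [-180.0, -0.0, -76.7]
force: [-0.5, 0.6, 6.4]
grip_width: 0.0393
```

Run:
```python
from h import *
o=robot.get_obs(); print({k:np.round(v,3) for k,v in o.items()})
save('w4',grab_frame('wrist'));s=cv2.cvtColor(grab_frame('scene'),cv2.COLOR_RGB2BGR)
cv2.imwrite('pics/s4.png',cv2.resize(s[100:250,180:380],None,fx=4,fy=4,interpolation=cv2.INTER_CUBIC))
```

```text
{'clock': np.float64(2.7), 'q': array([ 39.37 ,  35.843, -11.559, 102.342,   9.961,  42.748, -54.109]), 'joint_vel': array([-0.131, -0.058, -0.069,  0.011, -0.075, -0.01 , -0.087]), 'tau': array([-3.7000e-02, -6.0017e+01, -1.8440e+00, -1.7294e+01,  1.0000e-02,
       -1.5100e-01, -7.0000e-03]), 'ee_pos': array([ 0.489, -0.335,  0.071]), 'ee_rot': array([-1.79962e+02, -4.10000e-02, -7.67230e+01]), 'force': array([-0.548,  0.56 ,  6.401]), 'moment': array([ 0.042,  0.105, -0.022]), 'grip_width': np.float64(0.039)}
```

View pics/w4.png

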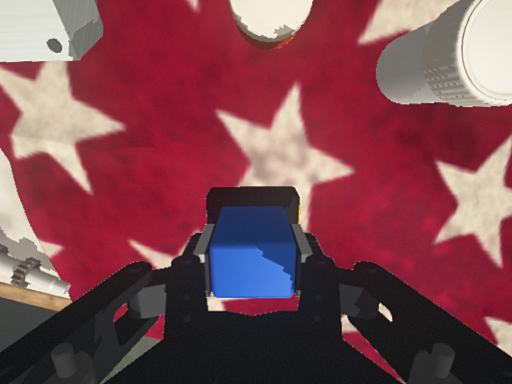

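View pics/s4.png

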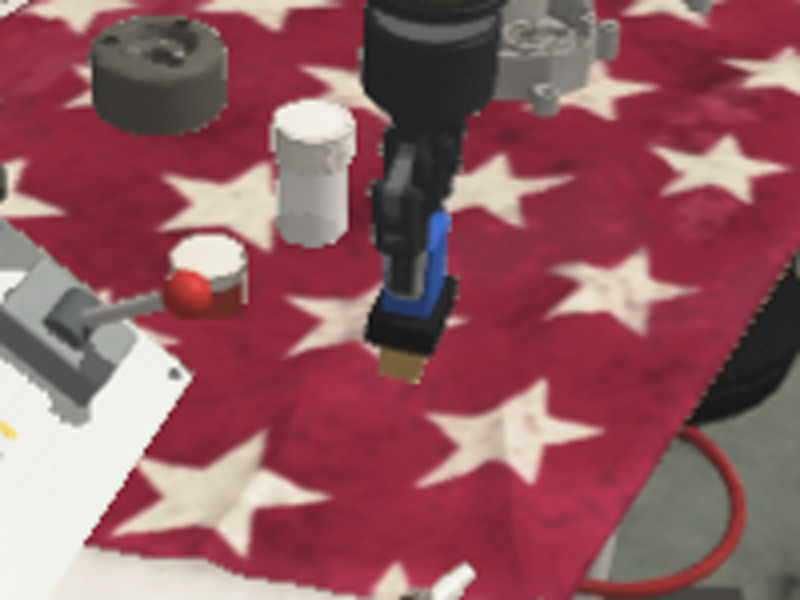

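apply_moves(
  rows=[
    [-1, 0, 0, -2, 0],
    [-1, 0, 0, -4, 0],
    [-1, 0, 0, -4, 0],
    [-1, 0, 0, -4, 0],
    [-1, 0, 0, -4, 0],
    [-1, 0, 0, -2, 0],
    [-1, 0, 0, 0, 0],
    [-1, 0, 0, 0, 0],
  ],
)

```text
clock: 3.6
ee_pos: [0.4878, -0.3348, 0.2693]
ee_rot: [179.9, 0.0, -76.7]
force: [0.0, 0.3, -2.3]
grip_width: 0.0396
```

Run:
```python
from h import *
o=robot.get_obs(); print({k:np.round(v,3) for k,v in o.items()})
save('w5',grab_frame('wrist'));s=cv2.cvtColor(grab_frame('scene'),cv2.COLOR_RGB2BGR)
cv2.imwrite('pics/s5.png',cv2.resize(s[20:170,180:380],None,fx=4,fy=4,interpolation=cv2.INTER_CUBIC))
```

```text
{'clock': np.float64(3.6), 'q': array([ 40.908,  24.558, -13.697,  87.548,   6.066,  68.695, -50.534]), 'joint_vel': array([ 0.053,  1.128,  0.097,  1.378, -0.009, -0.159, -0.084]), 'tau': array([-4.3000e-02, -6.0412e+01, -2.0780e+00, -2.7391e+01, -2.0000e-03,
        6.3000e-02,  1.1000e-02]), 'ee_pos': array([ 0.488, -0.335,  0.269]), 'ee_rot': array([ 1.79945e+02,  4.60000e-02, -7.67240e+01]), 'force': array([ 0.049,  0.328, -2.278]), 'moment': array([0.027, 0.04 , 0.024]), 'grip_width': np.float64(0.04)}
```

View pics/w5.png

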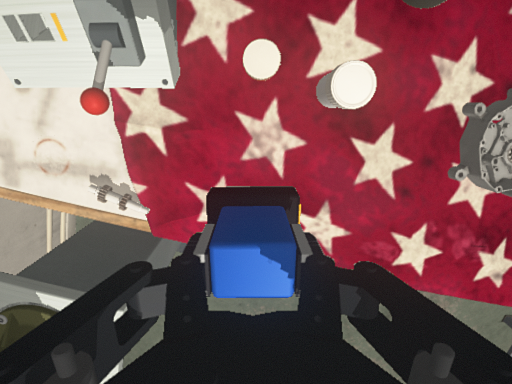

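View pics/s5.png

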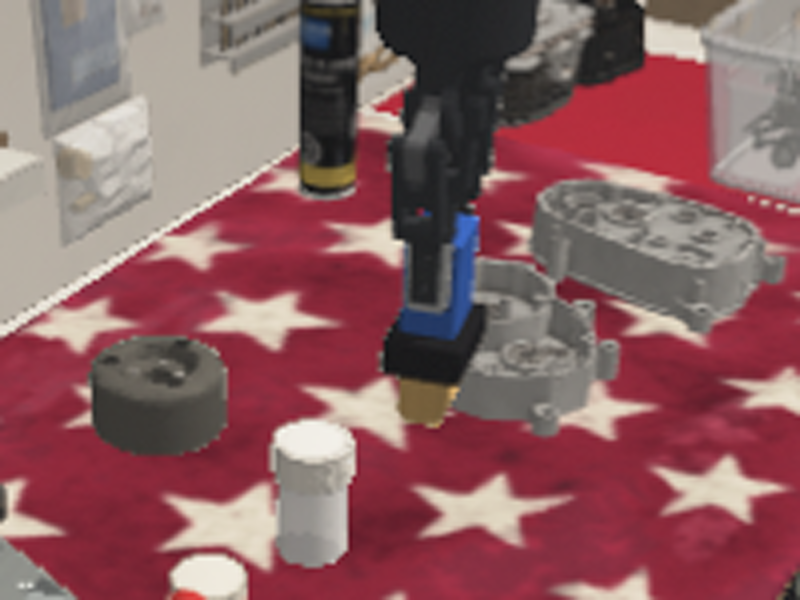

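Run:
```python
from h import *
np.set_printoptions(precision=4,suppress=True)
o=robot.get_obs();k=calibration('wrist');tc=o['ee_pos'];print(tc)
im=cv2.cvtColor(grab_frame('wrist'),cv2.COLOR_RGB2BGR)
cv2.imwrite('pics/w5c.png',cv2.resize(im[175:305,190:320],None,fx=6,fy=6,interpolation=cv2.INTER_CUBIC))
cv2.imwrite('pics/w5d.png',cv2.resize(im[0:130,0:190],None,fx=4,fy=4,interpolation=cv2.INTER_CUBIC))
a=np.radians(o['ee_rot'][2]);tx=np.array([np.cos(a),np.sin(a)]);ty=np.array([np.sin(a),-np.cos(a)])
for dz in(-.0188,):
    X=onplane(k,[(208.5,188),(298,187.5)],tc[2]+dz);d=(X-tc)[:,:2]
    print('collar far corners tool xy',d@tx,d@ty)
```

```text
[ 0.4874 -0.3346  0.2683]
collar far corners tool xy [-0.0284  0.0278] [-0.0242 -0.0245]
```

View pics/w5c.png

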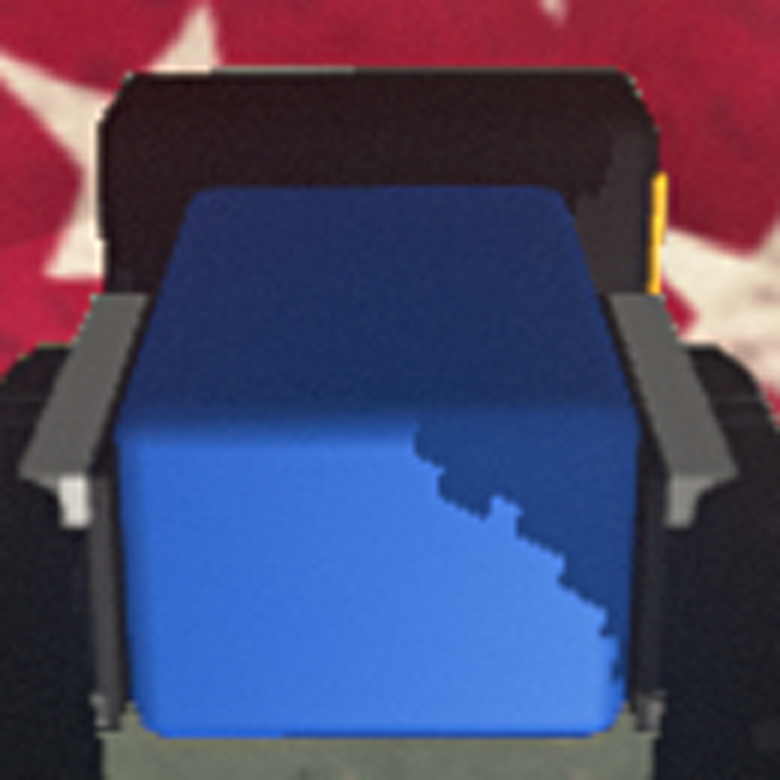

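View pics/w5d.png

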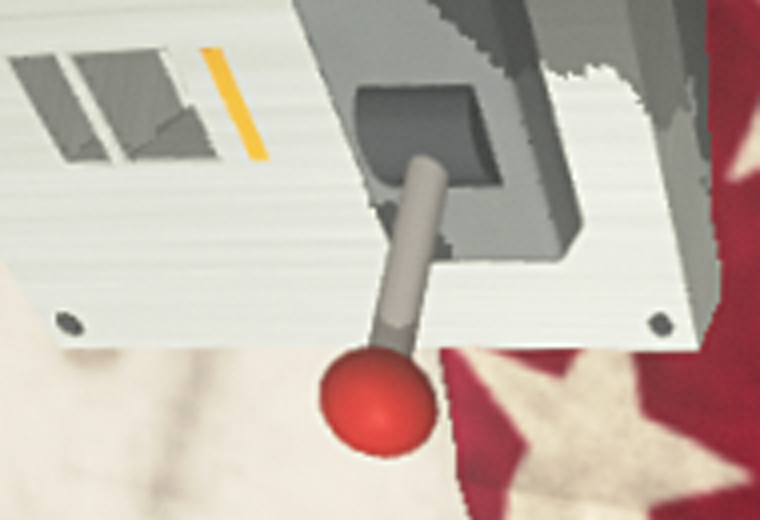

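```bash
cat >> h.py <<'E'
def Rs(yaw):
    c,s=np.cos(yaw),np.sin(yaw);cs,ss=np.cos(np.radians(35)),np.sin(np.radians(35))
    Rz=np.array([[c,-s,0],[s,c,0],[0,0,1.]]);Ry=np.array([[cs,0,-ss],[0,1,0],[ss,0,cs]])
    return Rz@Ry
E
python3 - <<'E'
from h import *
from scipy.optimize import least_squares
np.set_printoptions(precision=4,suppress=True)
kw=calibration('wrist');kt=calibration('top');ks=calibration('scene')
# socket pts: wide hole corners, narrow hole corners, bar centre
wp=np.array([(75,55),(165,50),(215,157),(128,158),(10,60),(55,55),(108,160),(67,162)])/4.-.375
L=np.array([(14.5,4.5,0),(14.5,-24.5,0),(-14.5,-24.5,0),(-14.5,4.5,0),(14.5,24.5,0),(14.5,9.5,0),(-14.5,9.5,0),(-14.5,24.5,0)])/1e3
bar=np.array([[0,-.038,0]])
wb=np.array([[235,103.5]])/4-.375
tb=np.array([[222,212]])/4.+(150,100)-.375; sb=np.array([[293,318]])/4.+(105,125)-.375
scr=np.array([(58,149),(362,86),(398,268),(108,328)])/4.+(150,100)-.375
scs=np.array([(86,356),(293,126),(475,273),(307,525)])/4.+(105,125)-.375
# screws: symmetric unknown: sx1,sx2,sy  centre yo
def f(p,full=False):
    R=Rs(p[3]);W=lambda q:np.asarray(q)@R.T+p[:3]
    a,b,c,e=p[4:]
    S=np.array([(a,c,0),(a,e,0),(b,e,0),(b,c,0)])
    r=[proj(kw,W(L))-wp,proj(kw,W(bar))-wb,proj(kt,W(bar))-tb,proj(ks,W(bar))-sb,(proj(kt,W(S))-scr),(proj(ks,W(S))-scs)]
    return r if full else np.concatenate([x.ravel() for x in r])
for loss in('linear','soft_l1'):
    s=least_squares(f,[.594,-.049,.09,.2,.06,-.06,.09,-.11],loss=loss,x_scale=[.01]*3+[.1]+[.01]*4);print(s.x,np.degrees(s.x[3]),s.cost)
for x in f(s.x,True): print(x.round(1).tolist())
# free bar-less check: triangulate ball
wbl=np.array([[379,402]])/4-.375; tbl=np.array([[342,297]])/4.+(150,100)-.375
X=tri([(kw,wbl),(kt,tbl)]);print(X,(X-s.x[:3])@Rs(s.x[3]))
E
```

```text
[ 0.5931 -0.0479  0.0898  0.2022  0.0664 -0.0656  0.0543 -0.1461] 11.585044761732592 3.897490860152125
[ 0.5931 -0.0479  0.0898  0.2025  0.0663 -0.0656  0.0543 -0.1461] 11.599774690482517 3.4701487774514077
[[-1.0, -0.2], [0.6, -0.2], [1.0, 0.1], [-0.3, 0.5], [-0.9, -0.5], [-0.1, 0.0], [0.8, 0.1], [-0.5, 0.1]]
[[0.9, -0.0]]
[[-0.7, -0.1]]
[[0.2, 0.7]]
[[-0.4, -0.2], [-0.2, -0.4], [-0.1, -0.4], [-0.4, -0.1]]
[[0.4, -0.1], [0.4, -0.0], [0.2, 0.2], [0.2, -0.1]]
[[ 0.5332 -0.1685  0.1506]] [[-0.033  -0.1061  0.0973]]
```

```bash
cat > plan.py <<'E'
import numpy as np
S=np.array([.5931,-.0479,.0898]);yaw=np.radians(11.6)
poly=np.array([(-13,0),(-13,-22.5),(-10,-30),(10,-30),(13,-22.5),(13,0)],float)
def dense(p,n=40): return np.vstack([p[i]+(p[i+1]-p[i])*np.linspace(0,1,n)[:,None] for i in range(len(p)-1)])
D=dense(poly)
def rot(p,t): c,s=np.cos(t),np.sin(t); return np.c_[p[:,0]*c+p[:,1]*s,-p[:,0]*s+p[:,1]*c]
def best(t,half=14.2):
    q=rot(D,t); col=rot(np.array([(-22.,0),(22,0)]),t)
    for zs in np.arange(40,-.01,-.1)[::-1]:
        m=q[:,1]+zs<0
        if (col[:,1]+zs).min()<-1e-9: continue
        if q[:,1].min()+zs<-36: continue
        if not m.any(): return 0,zs
        lo,hi=q[m,0].min(),q[m,0].max()
        if hi-lo<=2*half: return -(lo+hi)/2,zs
def tcp(t,xs,zs,h=90.,tc=71.,mx=0.):
    C=np.array([xs,zs])+(h-30)*np.array([np.sin(t),np.cos(t)])+mx*np.array([np.cos(t),-np.sin(t)])
    c,s=np.cos(np.radians(35)),np.sin(np.radians(35))
    H=C[0]*c-C[1]*s;V=C[0]*s+C[1]*c-(h-tc)
    return S+np.array([np.cos(yaw)*H,np.sin(yaw)*H,V])/1e3,H,V
if __name__=='__main__':
    for d in(35,30,25,20,15,10,5,0):
        t=np.radians(d);b=best(t)
        print(d,np.round(b,1),*[np.round(tcp(t,*b,h=h)[0],4) for h in(85,90,95)],np.round(tcp(t,*b)[1:],1))
E
python3 plan.py
```

```text
35 [11.3 18.4] [ 0.5919 -0.0482  0.1524] [ 0.5919 -0.0482  0.1524] [ 0.5919 -0.0482  0.1524] [-1.3 62.6]
30 [ 9.5 17.5] [ 0.5862 -0.0493  0.1504] [ 0.5858 -0.0494  0.1504] [ 0.5854 -0.0495  0.1503] [-7.5 60.6]
25 [ 7.7 16.5] [ 0.5806 -0.0505  0.1479] [ 0.5798 -0.0506  0.1478] [ 0.5789 -0.0508  0.1477] [-13.6  58. ]
20 [ 5.7 14.3] [ 0.5757 -0.0515  0.1439] [ 0.5744 -0.0517  0.1438] [ 0.5732 -0.052   0.1436] [-19.  54.]
15 [ 4.2 12.3] [ 0.5711 -0.0524  0.14  ] [ 0.5694 -0.0528  0.1397] [ 0.5678 -0.0531  0.1394] [-24.2  49.9]
10 [2.6 8.6] [ 0.5675 -0.0531  0.1342] [ 0.5655 -0.0536  0.1337] [ 0.5634 -0.054   0.1332] [-28.2  43.9]
5 [1. 2.] [ 0.5659 -0.0535  0.1257] [ 0.5634 -0.054   0.125 ] [ 0.561  -0.0545  0.1243] [-30.3  35.2]
0 [-0. -0.] [ 0.5622 -0.0542  0.1209] [ 0.5594 -0.0548  0.1199] [ 0.5566 -0.0554  0.119 ] [-34.4  30.1]
```

apply_moves(
  rows=[
    [-1, -3.6, -2.4, 0, 0],
    [-1, -3.6, -2.4, 0, 0],
    [-1, -3.6, -2.4, 0, 0],
    [-1, -3.6, -2.4, 0, 0],
    [-1, -3.6, -2.4, 0, 0],
    [-1, -3.6, -2.4, 0, 0],
    [-1, -3.6, -2.4, 0, 0],
    [-1, 0, 0, 0, 0.03],
  ],
)

```text
clock: 4.55
ee_pos: [0.5949, -0.0425, 0.2688]
ee_rot: [180.0, 0.3, -77.9]
force: [-0.1, 0.4, -1.3]
grip_width: 0.0392
```

Run:
```python
from h import *
o=robot.get_obs(); print({k:np.round(v,4) for k,v in o.items() if k in('clock','ee_pos','ee_rot','force','q')})
im=grab_frame('wrist');save('w6',im);s=cv2.cvtColor(grab_frame('scene'),cv2.COLOR_RGB2BGR)
o=robot.get_obs(); print({k:np.round(v,4) for k,v in o.items() if k in('clock','ee_pos','ee_rot','force')})
cv2.imwrite('pics/s6.png',cv2.resize(s[90:240,90:290],None,fx=4,fy=4,interpolation=cv2.INTER_CUBIC))
```

```text
{'clock': np.float64(4.55), 'q': array([ 12.8993,  25.2696, -17.2498,  86.7983,   7.4395,  69.1532,
       -83.3218]), 'ee_pos': array([ 0.5949, -0.0425,  0.2688]), 'ee_rot': array([179.997 ,   0.3271, -77.8692]), 'force': array([-0.0941,  0.3734, -1.2786])}
{'clock': np.float64(4.65), 'ee_pos': array([ 0.5936, -0.0497,  0.2688]), 'ee_rot': array([ 1.798632e+02,  5.070000e-02, -7.829580e+01]), 'force': array([-0.458 , -1.4849, -2.1079])}
```

View pics/w6.png

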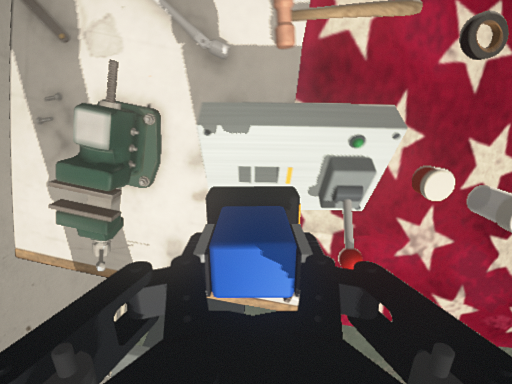

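View pics/s6.png

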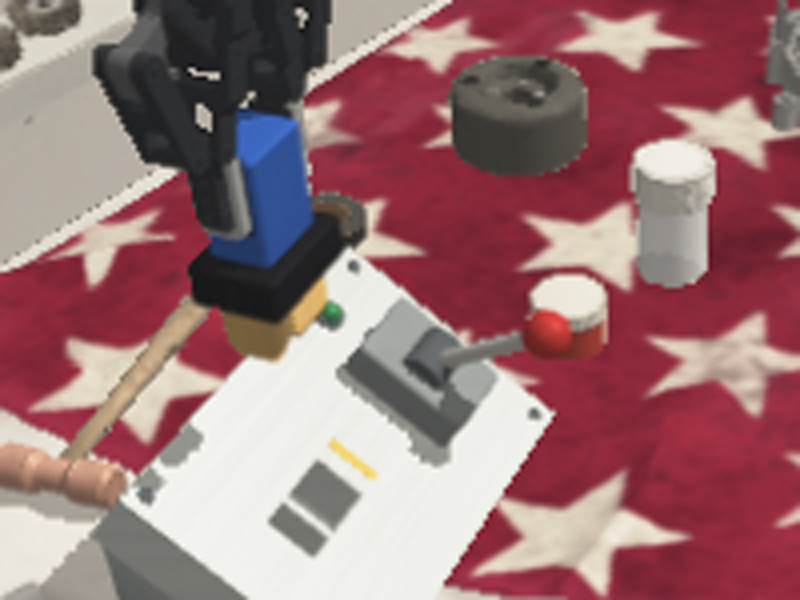

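apply_moves(
  rows=[
    [-1, -0.2, 0.1, 2, 0],
    [-1, 0, 0, 3, 0],
    [-1, 0, 0, 3, 0],
    [-1, 0, 0, 1.5, 0],
    [-1, 0, 0, 0.8, 0],
    [-1, 0, 0, 0.6, 0],
    [-1, 0, 0, 0, 0],
    [-1, 0, 0, 0, 0],
  ],
)

```text
clock: 5.45
ee_pos: [0.5929, -0.0497, 0.162]
ee_rot: [-179.9, -0.0, -78.5]
force: [-1.2, -0.4, -0.8]
grip_width: 0.0396
```

```bash
cat > look.py <<'E'
from h import *
import sys
n=sys.argv[1]
o=robot.get_obs(); print({k:np.round(v,4).tolist() for k,v in o.items() if k in('clock','ee_pos','ee_rot','force','moment','grip_width')})
s=cv2.cvtColor(grab_frame('scene'),cv2.COLOR_RGB2BGR)
t=cv2.cvtColor(grab_frame('top'),cv2.COLOR_RGB2BGR)
w=cv2.cvtColor(grab_frame('wrist'),cv2.COLOR_RGB2BGR)
a=cv2.resize(s[130:280,90:290],(800,600),interpolation=cv2.INTER_CUBIC)
cv2.imwrite('pics/s%s.png'%n,a);cv2.imwrite('pics/w%s.png'%n,w);cv2.imwrite('pics/t%s.png'%n,cv2.resize(t[100:220,150:310],None,fx=4,fy=4,interpolation=cv2.INTER_CUBIC))
E
python3 look.py 7
```

```text
{'clock': 5.45, 'ee_pos': [0.5929, -0.0497, 0.162], 'ee_rot': [-179.9398, -0.0213, -78.4556], 'force': [-1.2382, -0.4041, -0.7781], 'moment': [0.0064, -0.0063, -0.0196], 'grip_width': 0.0396}
```

View pics/s7.png

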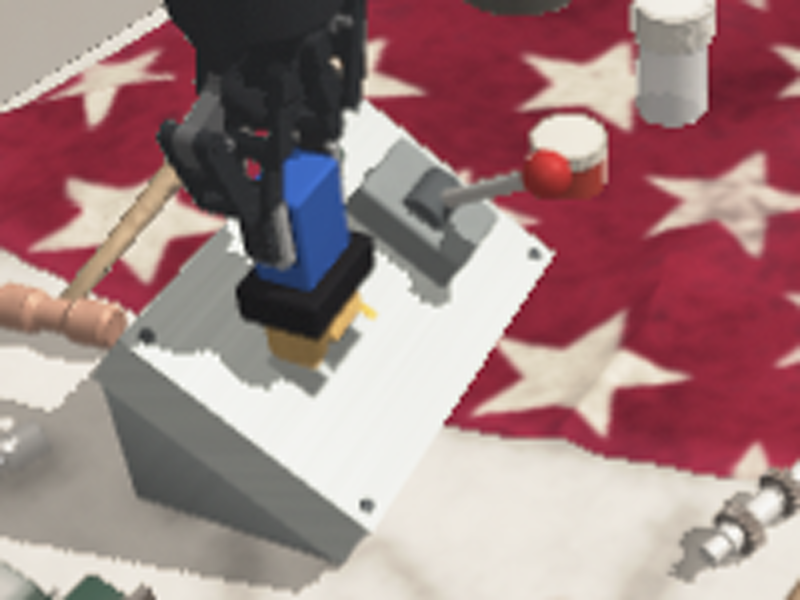

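View pics/w7.png

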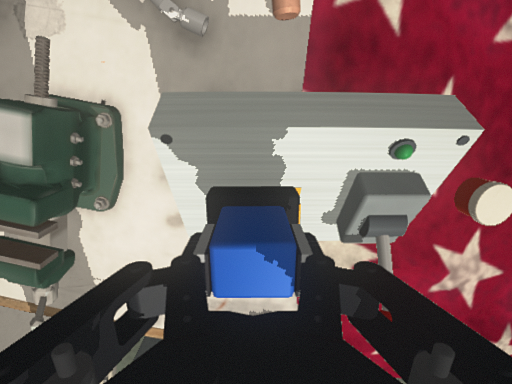

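apply_moves(
  rows=[
    [-1, -0.16, 0.1, 0, 0],
    [-1, 0, 0, 0.2, 0],
    [-1, 0, 0, 0.2, 0],
    [-1, 0, 0, 0.2, 0],
    [-1, 0, 0, 0.2, 0],
    [-1, 0, 0, 0, 0],
    [-1, 0, 0, 0, 0],
    [-1, 0, 0, 0, 0],
  ],
)

```text
clock: 6.4
ee_pos: [0.5913, -0.048, 0.1533]
ee_rot: [-180.0, 0.0, -78.4]
force: [-0.4, -0.3, -1.1]
grip_width: 0.0393
```

```bash
python3 look.py 8
```

```text
{'clock': 6.4, 'ee_pos': [0.5913, -0.048, 0.1533], 'ee_rot': [-179.9966, 0.0022, -78.4408], 'force': [-0.4222, -0.2685, -1.1264], 'moment': [-0.0042, 0.008, -0.0347], 'grip_width': 0.0393}
```

View pics/s8.png

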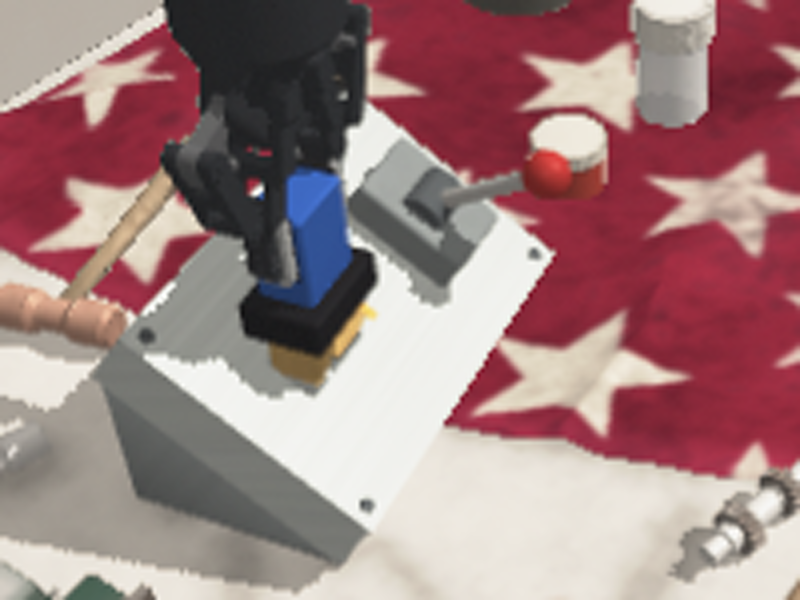

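apply_moves(
  rows=[
    [-1, 0, 0.2, 0.05, 0],
    [-1, 0, 0.2, 0.05, 0],
    [-1, 0, 0.2, 0.05, 0],
    [-1, 0, 0.2, 0.05, 0],
    [-1, 0, 0.2, 0.05, 0],
    [-1, 0, 0, 0, 0],
    [-1, 0, 0, 0, 0],
    [-1, 0, 0, 0, 0],
  ],
)

```text
clock: 7.35
ee_pos: [0.5815, -0.05, 0.1509]
ee_rot: [-180.0, 0.0, -78.4]
force: [0.4, -0.0, -1.9]
grip_width: 0.0395
```

```bash
python3 look.py 9
```

```text
{'clock': 7.35, 'ee_pos': [0.5815, -0.05, 0.1509], 'ee_rot': [-179.9889, 0.0023, -78.4393], 'force': [0.4002, -0.0116, -1.9242], 'moment': [0.0258, -0.0065, -0.0108], 'grip_width': 0.0395}
```

View pics/s9.png

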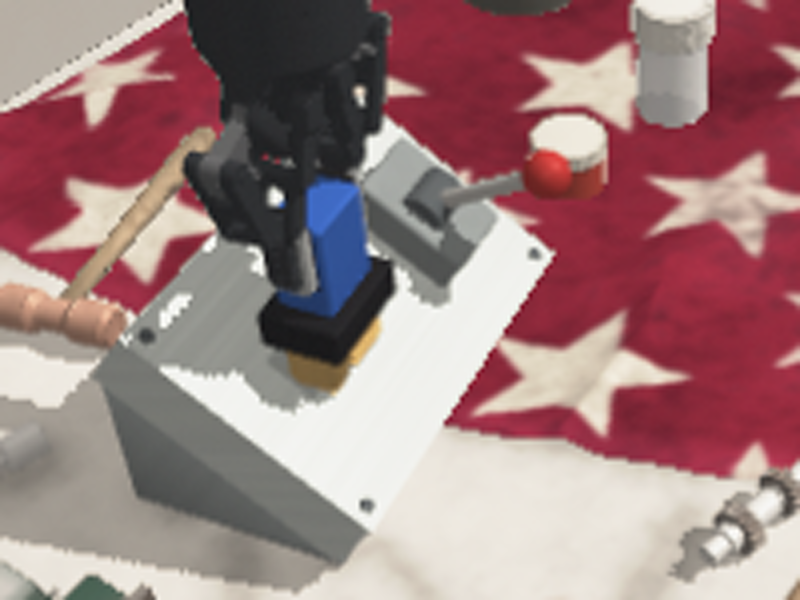

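View pics/w9.png

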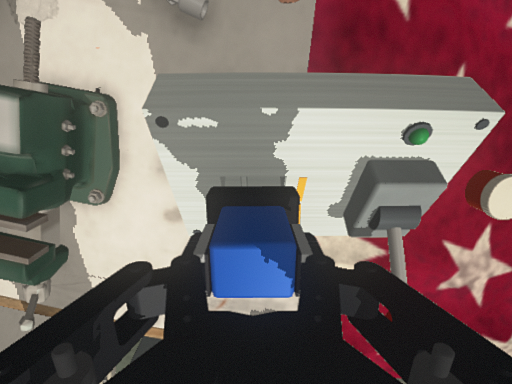

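apply_moves(
  rows=[
    [-1, 0, -0.3, -3, 0],
    [-1, 0, 0, -4, 0],
    [-1, 0, -1.7, -1, 0],
    [-1, 0, -4, 0, 0],
    [-1, 0, -4, 0, 0],
    [-1, 0, 0, 0, 0],
    [-1, 0, 0, 2.2, 0],
    [-1, 0, 0, 2, 0],
  ],
)

```text
clock: 8.3
ee_pos: [0.6795, -0.0299, 0.1881]
ee_rot: [-180.0, -0.0, -78.4]
force: [1.5, 0.1, -2.2]
grip_width: 0.0393
```

```bash
sed -i 's/s\[130:280,90:290\]/s[60:210,90:290]/' look.py; python3 look.py 10
```

```text
{'clock': 8.3, 'ee_pos': [0.6795, -0.0299, 0.1881], 'ee_rot': [-179.9812, -0.002, -78.4277], 'force': [1.463, 0.1008, -2.1622], 'moment': [0.0169, 0.0294, 0.0241], 'grip_width': 0.0393}
```

View pics/s10.png

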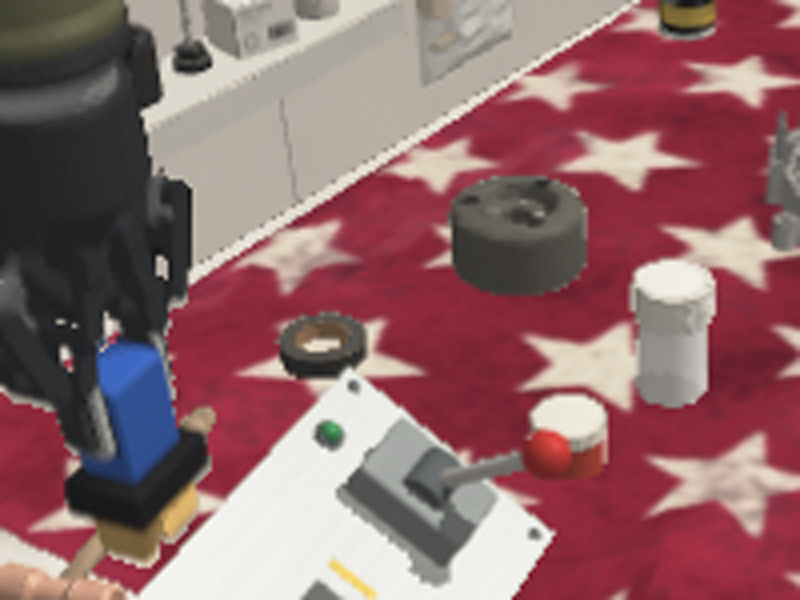

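View pics/t10.png

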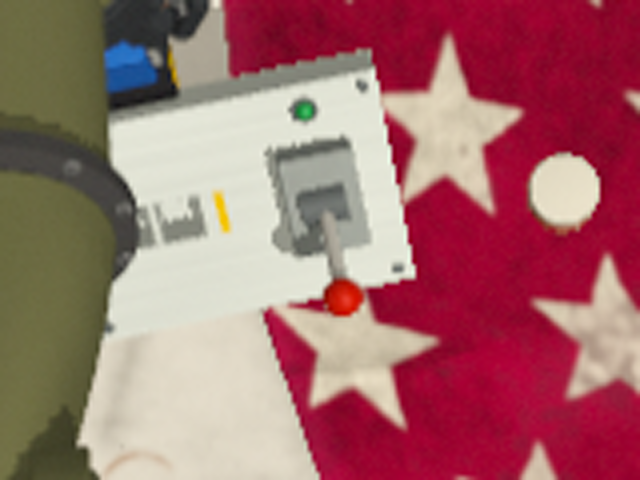

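apply_moves(
  rows=[
    [-1, 0, 0.6, 0, 0],
    [-1, 0, 0.5, 0, 0],
    [-1, 0, 0.4, 0, 0],
    [-1, 0, 0.4, 0, 0],
    [-1, 0, 0.4, 0, 0],
    [-1, 0, 0.4, 0, 0],
    [-1, 0, 0, 0, 0],
    [-1, 0, 0, 0, 0],
  ],
)

```text
clock: 9.25
ee_pos: [0.6559, -0.0349, 0.1918]
ee_rot: [-179.5, -0.1, -78.4]
force: [5.8, 1.1, 0.2]
grip_width: 0.0396
```

```bash
python3 look.py 11
```

```text
{'clock': 9.25, 'ee_pos': [0.6559, -0.0349, 0.1918], 'ee_rot': [-179.478, -0.0589, -78.4291], 'force': [5.8272, 1.0662, 0.2205], 'moment': [0.3753, -1.7142, 0.06], 'grip_width': 0.0396}
```

View pics/s11.png

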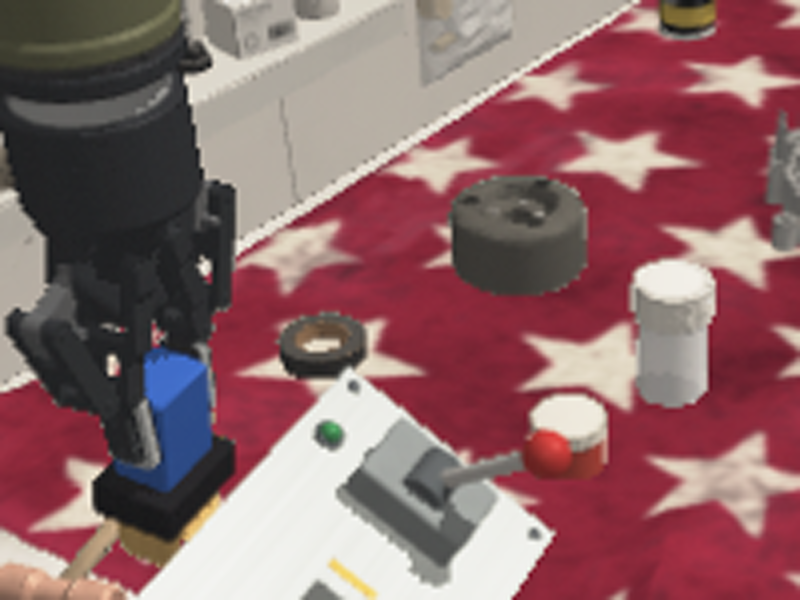

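View pics/w11.png

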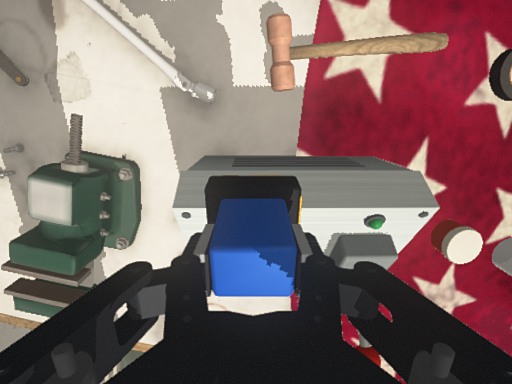

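apply_moves(
  rows=[
    [-1, 0, 0.5, 0, 0],
    [-1, 0, 0.5, 0, 0],
    [-1, 0, 0.5, 0, 0],
    [-1, 0, 0.5, 0.1, 0],
    [-1, 0, 0.5, 0.1, 0],
    [-1, 0, 0.4, 0.1, 0],
    [-1, 0, 0, 0, 0],
    [-1, 0, 0, 0, 0],
  ],
)

```text
clock: 10.2
ee_pos: [0.6277, -0.0406, 0.1886]
ee_rot: [-179.5, -0.1, -78.4]
force: [6.0, 1.0, -0.3]
grip_width: 0.0393
```

```bash
python3 look.py 12
```

```text
{'clock': 10.2, 'ee_pos': [0.6277, -0.0406, 0.1886], 'ee_rot': [-179.4734, -0.0567, -78.4227], 'force': [6.0202, 1.0265, -0.3107], 'moment': [0.3626, -1.7475, -0.0213], 'grip_width': 0.0393}
```

View pics/s12.png

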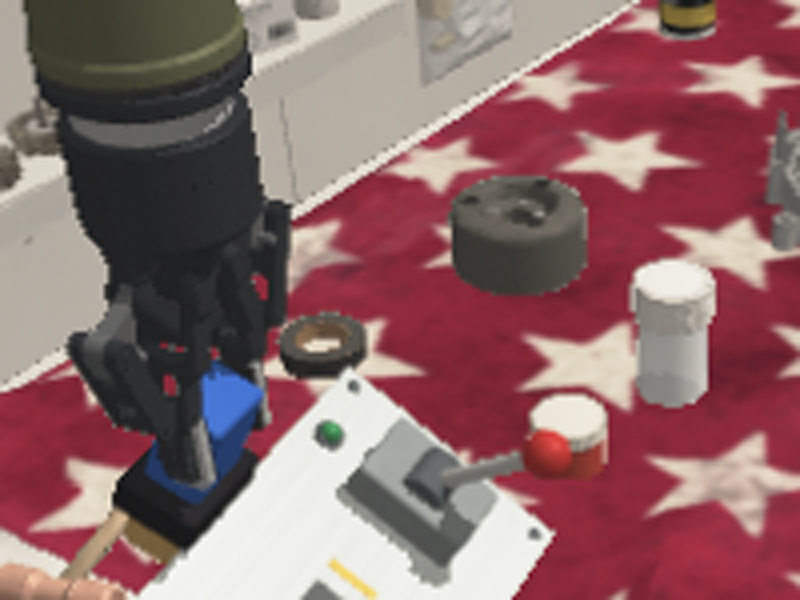

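View pics/w12.png

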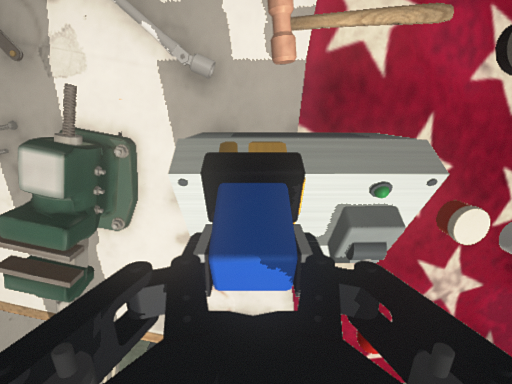

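apply_moves(
  rows=[
    [-1, 0, 0.3, 0.1, 0],
    [-1, 0, 0.3, 0.1, 0],
    [-1, 0, 0.2, 0.1, 0],
    [-1, 0, 0, 0, 0],
    [-1, 0, -0.5, -0.5, 0],
    [-1, 0, -1, -4, 0],
    [-1, 0, 0, -3, 0],
    [-1, 0, 0, 0, 0],
  ],
)

```text
clock: 11.15
ee_pos: [0.6333, -0.0396, 0.2634]
ee_rot: [-179.5, -0.1, -78.4]
force: [0.4, 0.1, -2.0]
grip_width: 0.0393
```

```bash
python3 look.py 13;python3 look.py 13; python3 -c "
import cv2
a=cv2.imread('pics/w13.png');cv2.imwrite('pics/w13c.png',cv2.resize(a[120:300,190:320],None,fx=4,fy=4,interpolation=cv2.INTER_CUBIC))"
```

```text
{'clock': 11.15, 'ee_pos': [0.6333, -0.0396, 0.2634], 'ee_rot': [-179.5408, -0.109, -78.448], 'force': [0.3925, 0.1061, -2.0427], 'moment': [-0.0029, -0.0315, 0.0198], 'grip_width': 0.0393}
{'clock': 11.3, 'ee_pos': [0.6306, -0.0401, 0.2576], 'ee_rot': [179.9422, -0.0123, -78.4563], 'force': [0.0127, -0.5292, -2.5388], 'moment': [-0.0396, 0.0769, 0.0136], 'grip_width': 0.0393}
```

View pics/s13.png

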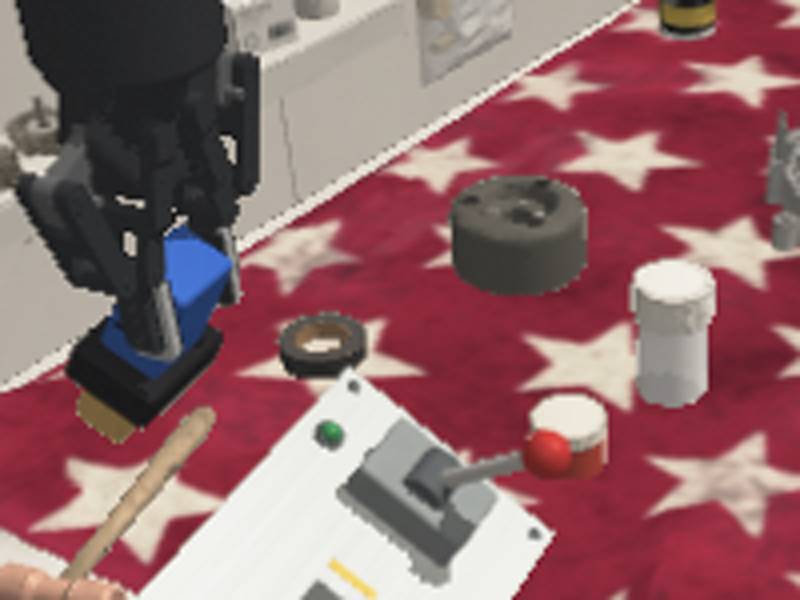

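View pics/w13c.png

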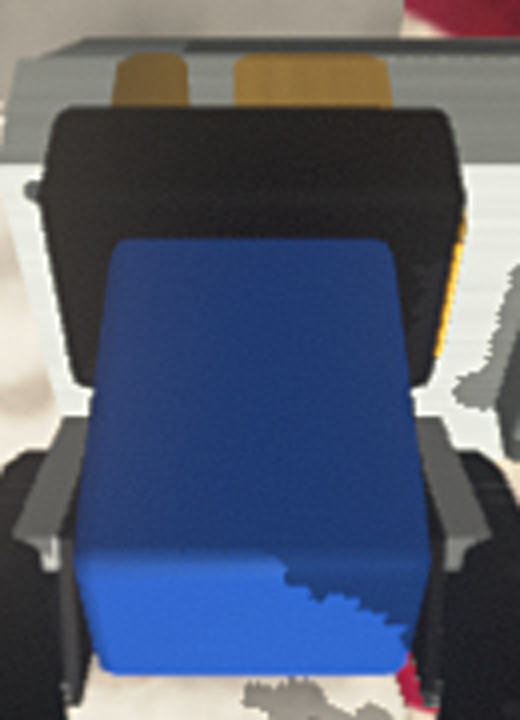

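```bash
cat > fitm.py <<'E'
from h import *
from scipy.optimize import least_squares
np.set_printoptions(precision=4,suppress=True)
def fit(k,tc,yaw_deg,rows,cols):
    # rows: (x,y,z(center frame,mm), rowpx) ; cols: (x,y,z,colpx)
    a=np.radians(yaw_deg);T=np.array([[np.cos(a),np.sin(a),0],[np.sin(a),-np.cos(a),0],[0,0,-1]]).T  # cols tool axes
    T=np.column_stack([[np.cos(a),np.sin(a),0],[np.sin(a),-np.cos(a),0],[0,0,-1]])
    fwd=-T[:,1];left=-T[:,0];up=np.array([0,0,1.])
    def W(p,m):
        ph=p[0];ez=-np.sin(ph)*fwd+np.cos(ph)*up;ex=np.cos(ph)*fwd+np.sin(ph)*up
        m=np.asarray(m)/1e3
        return tc+p[1]*left+p[2]*fwd+p[3]*up+m[:,:1]*ex+m[:,1:2]*left+m[:,2:]*ez
    R=np.array(rows,float);C=np.array(cols,float)
    f=lambda p:np.r_[proj(k,W(p,R[:,:3]))[:,1]-R[:,3],proj(k,W(p,C[:,:3]))[:,0]-C[:,3]]
    s=least_squares(f,[.5,0,0,0],x_scale=[.1,.01,.01,.01],loss='soft_l1')
    return s,f(s.x)
E
python3 - <<'E'
from fitm import *
k=calibration('wrist');o=robot.get_obs();print(o['ee_pos'],o['ee_rot'],o['clock'])
r=lambda v:v/4+120-.375
c=lambda v:v/4+190-.375
rows=[(15,0,52,r(556)),(15,0,0,r(240)),(22,0,0,r(190)),(22,0,-22,r(108)),(-15,0,52,r(674)),(13,-10,-44.5,r(56)),(10,-10,-52,r(54)) ][:5]
cols=[(15,20,52,c(78)),(15,-20,52,c(428)),(-22,30,0,c(80)),(-22,-30,0,c(425)),(22,30,-22,c(52)),(22,-30,-22,c(453)),(15,20,0,c(112)),(15,-20,0,c(395))]
s,e=fit(k,o['ee_pos'],o['ee_rot'][2],rows,cols)
print(np.degrees(s.x[0]),s.x[1:]*1e3,s.cost);print(e.round(1))
E
```

```text
[ 0.6305 -0.04    0.2566] [179.8591   0.0233 -78.4453] 11.45
29.517819107561433 [  0.5065  19.6662 -15.604 ] 6.850480416895343
[ 0.3 -0.8  2.6 -0.4 -0.4 -1.   1.  -0.8  1.   1.9 -1.8  0.8 -1.1]
```

```bash
cat > p2.py <<'E'
import numpy as np
from plan import best
S=np.array([.5931,-.0479,.0898]);yw=np.radians(11.6)
f=np.array([np.cos(yw),np.sin(yw),0])
c,s=np.cos(np.radians(35)),np.sin(np.radians(35))
def tcp(th,xs,zs,rel):
    t=np.radians(th);C=np.array([xs,zs])+22*np.array([np.sin(t),np.cos(t)])
    H=C[0]*c-C[1]*s-rel[0];V=C[0]*s+C[1]*c-rel[1]
    return (S+f*H/1e3+[0,0,V/1e3]).round(4),round(H,1),round(V,1)
def rel(phi,h=38,top=18.): # pivot C at 18 above tcp
    p=np.radians(phi);return h*np.sin(p)+.6,top-h*np.cos(p)
if __name__=='__main__':
    R=(19.7,-15.6)
    for zs in(50,34,30,20,10,5): print('th5.5 zs',zs,tcp(5.5,1.5,zs,R))
    for th in(5.5,4,3,2,1,0): b=best(np.radians(th)); print(th,np.round(b,1),tcp(th,*b,rel(35-th)))
E
python3 p2.py
```

```text
th5.5 zs 50 (array([ 0.5363, -0.0596,  0.1664]), np.float64(-58.0), np.float64(76.6))
th5.5 zs 34 (array([ 0.5453, -0.0577,  0.1533]), np.float64(-48.8), np.float64(63.5))
th5.5 zs 30 (array([ 0.5475, -0.0573,  0.15  ]), np.float64(-46.5), np.float64(60.2))
th5.5 zs 20 (array([ 0.5532, -0.0561,  0.1418]), np.float64(-40.8), np.float64(52.0))
th5.5 zs 10 (array([ 0.5588, -0.0549,  0.1336]), np.float64(-35.0), np.float64(43.8))
th5.5 zs 5 (array([ 0.5616, -0.0544,  0.1295]), np.float64(-32.2), np.float64(39.7))
5.5 [1.1 2.2] (array([ 0.5632, -0.054 ,  0.1265]), np.float64(-30.5), np.float64(36.7))
4 [0.8 1.6] (array([ 0.562 , -0.0543,  0.125 ]), np.float64(-31.7), np.float64(35.2))
3 [0.6 1.2] (array([ 0.5612, -0.0545,  0.124 ]), np.float64(-32.6), np.float64(34.2))
2 [0.4 0.8] (array([ 0.5604, -0.0546,  0.123 ]), np.float64(-33.4), np.float64(33.2))
1 [0.2 0.4] (array([ 0.5596, -0.0548,  0.122 ]), np.float64(-34.2), np.float64(32.2))
0 [-0. -0.] (array([ 0.5588, -0.0549,  0.1209]), np.float64(-35.0), np.float64(31.1))
```

apply_moves(
  rows=[
    [-1, 0, 2, 0, 0],
    [-1, 0, 4, 0, 0],
    [-1, 0, 3, 0, 0],
    [-1, 0, 1.2, 1.2, 0],
    [-1, 0, 0, 3, 0],
    [-1, 0, 0, 2.5, 0],
    [-1, 0, 0, 1.5, 0],
    [-1, 0, 0, 0, 0],
  ],
)

```text
clock: 12.25
ee_pos: [0.5295, -0.0603, 0.1732]
ee_rot: [179.7, 0.1, -78.4]
force: [0.1, -0.3, -0.9]
grip_width: 0.0398
```

```bash
sed -i 's/s\[60:210,90:290\]/s[110:260,90:290]/' look.py; python3 look.py 14; python3 -c "
import cv2
a=cv2.imread('pics/w14.png');cv2.imwrite('pics/w14c.png',cv2.resize(a[120:300,160:350],None,fx=4,fy=4)[:600])
from workcell import robot;o=robot.get_obs();print(o['ee_pos'],o['ee_rot'])"
```

```text
{'clock': 12.25, 'ee_pos': [0.5295, -0.0603, 0.1732], 'ee_rot': [179.6935, 0.096, -78.4369], 'force': [0.0888, -0.2655, -0.9152], 'moment': [0.0003, 0.085, 0.0336], 'grip_width': 0.0398}
[ 0.53181601 -0.06020455  0.17627459] [-1.79972366e+02  4.91600513e-04 -7.84352602e+01]
```

View pics/s14.png

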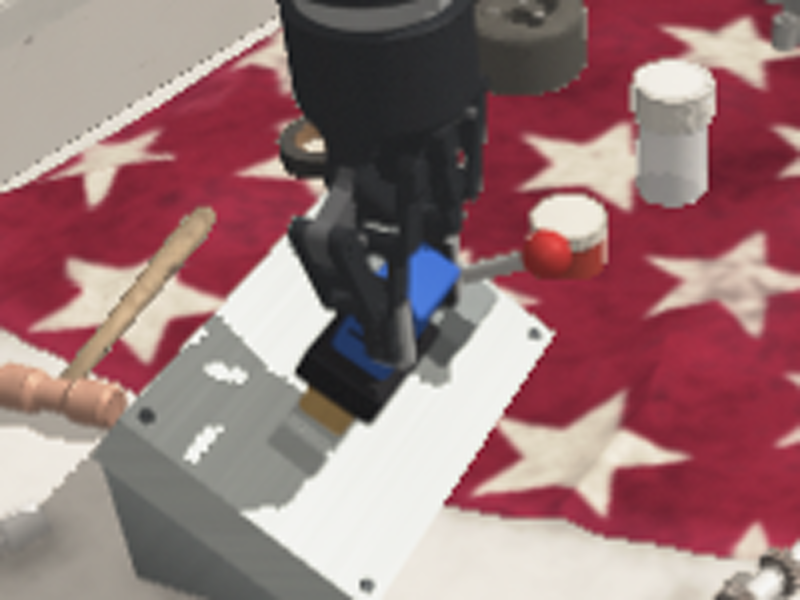

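View pics/w14c.png

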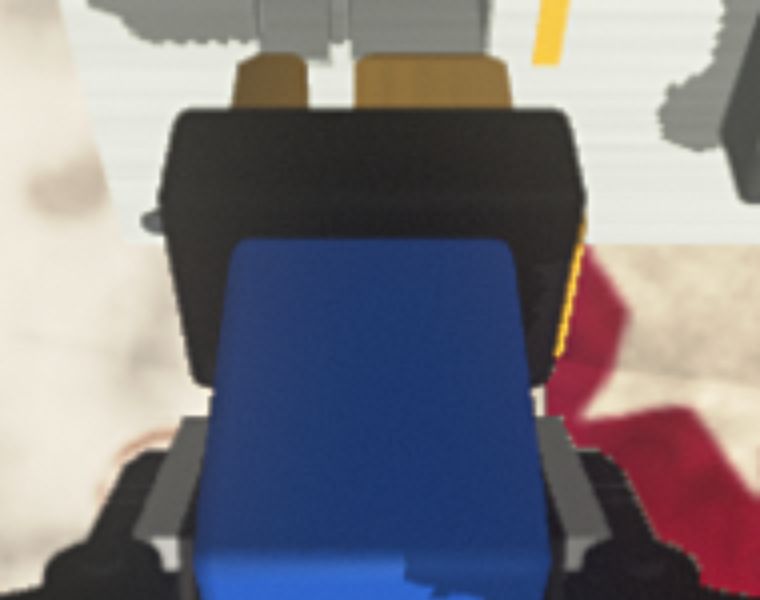

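apply_moves(
  rows=[
    [-1, 0, -0.3, 0.5, 0],
    [-1, 0, -0.3, 0.5, 0],
    [-1, 0, -0.3, 0.5, 0],
    [-1, 0, -0.3, 0.5, 0],
    [-1, 0, -0.3, 0.4, 0],
    [-1, 0, -0.2, 0.3, 0],
    [-1, 0, 0, 0, 0],
    [-1, 0, 0, 0, 0],
  ],
)

```text
clock: 13.2
ee_pos: [0.5481, -0.0568, 0.1487]
ee_rot: [180.0, 0.0, -78.4]
force: [0.1, 0.1, -1.8]
grip_width: 0.0393
```

```bash
python3 look.py 15; python3 -c "
import cv2
a=cv2.imread('pics/w15.png');cv2.imwrite('pics/w15c.png',cv2.resize(a[120:300,160:350],None,fx=4,fy=4)[:600])
from workcell import robot;o=robot.get_obs();print(o['ee_pos'],o['ee_rot'])"
```

```text
{'clock': 13.2, 'ee_pos': [0.5481, -0.0568, 0.1487], 'ee_rot': [179.9851, 0.0076, -78.4365], 'force': [0.1381, 0.1478, -1.7604], 'moment': [-0.0438, 0.0438, 0.0239], 'grip_width': 0.0393}
[ 0.54812353 -0.05687919  0.14900206] [-1.79985045e+02 -5.04699037e-03 -7.84412162e+01]
```

View pics/s15.png

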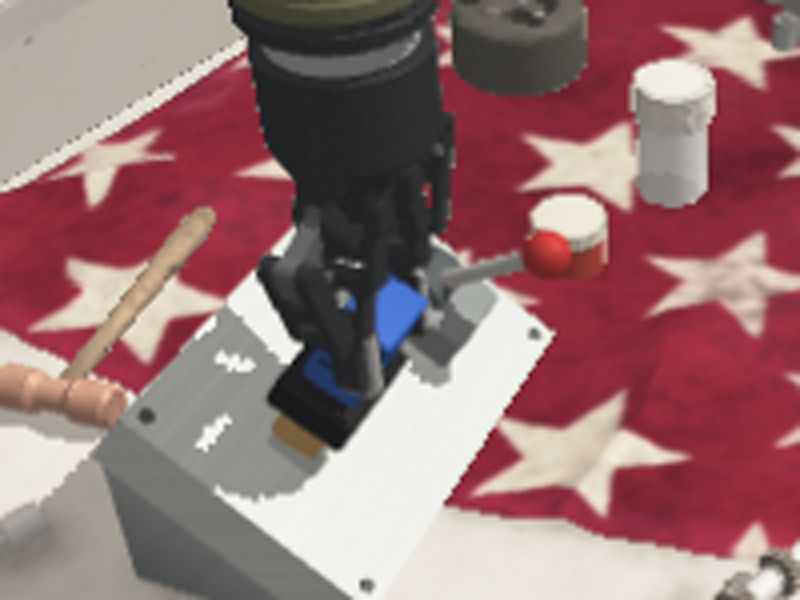

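View pics/w15c.png

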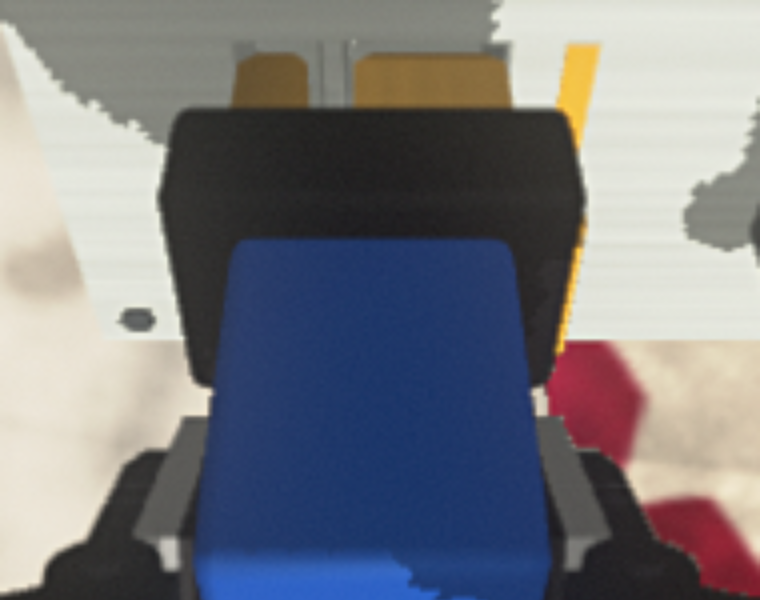

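apply_moves(
  rows=[
    [-1, 0, -0.2, 0.3, 0],
    [-1, 0, -0.2, 0.3, 0],
    [-1, 0, -0.2, 0.3, 0],
    [-1, 0, -0.2, 0.3, 0],
    [-1, 0, -0.2, 0.2, 0],
    [-1, 0, -0.1, 0.1, 0],
    [-1, 0, 0, 0, 0],
    [-1, 0, 0, 0, 0],
  ],
)

```text
clock: 14.15
ee_pos: [0.5558, -0.0553, 0.1322]
ee_rot: [179.6, 0.0, -78.5]
force: [-6.2, -1.8, -3.4]
grip_width: 0.0392
```

```bash
python3 look.py 16
```

```text
{'clock': 14.15, 'ee_pos': [0.5558, -0.0553, 0.1322], 'ee_rot': [179.5982, 0.0385, -78.4675], 'force': [-6.1841, -1.8498, -3.4245], 'moment': [-0.3927, 1.6697, 0.0226], 'grip_width': 0.0392}
```

View pics/s16.png

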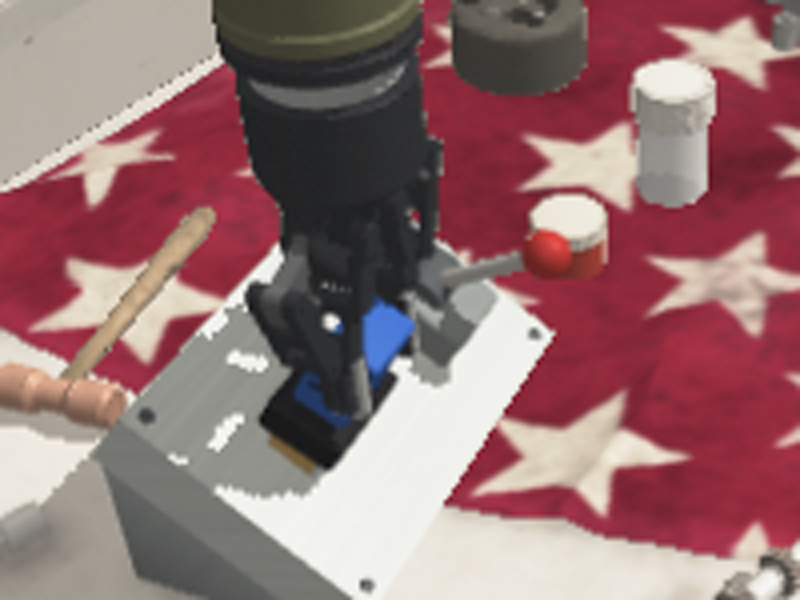

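View pics/w16.png

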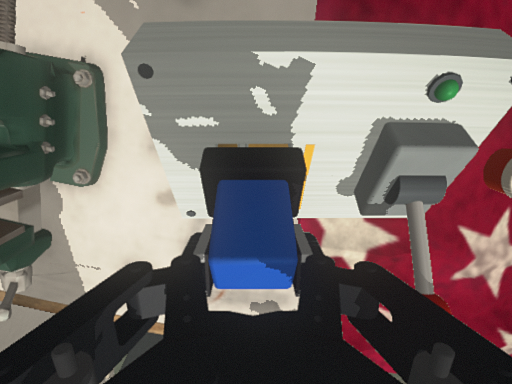

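apply_moves(
  rows=[
    [-1, 0, 0.3, 0, 0],
    [-1, 0, 0.3, 0, 0],
    [-1, 0, 0, 0.1, 0],
    [-1, 0, 0, 0.1, 0],
    [-1, 0, 0, 0.1, 0],
    [-1, 0, 0, 0.1, 0],
    [-1, 0, 0, 0, 0],
    [-1, 0, 0, 0, 0],
  ],
)

```text
clock: 15.1
ee_pos: [0.5533, -0.0558, 0.1299]
ee_rot: [-180.0, -0.0, -78.4]
force: [0.4, 0.3, -2.9]
grip_width: 0.0392
```

```bash
python3 look.py 17;python3 -c "
import cv2
a=cv2.imread('pics/w17.png');cv2.imwrite('pics/w17c.png',cv2.resize(a[120:300,160:350],None,fx=4,fy=4)[:600])"
```

```text
{'clock': 15.1, 'ee_pos': [0.5533, -0.0558, 0.1299], 'ee_rot': [-179.9627, -0.0007, -78.4335], 'force': [0.3688, 0.2902, -2.9445], 'moment': [0.0706, -0.2205, 0.0282], 'grip_width': 0.0392}
```

View pics/s17.png

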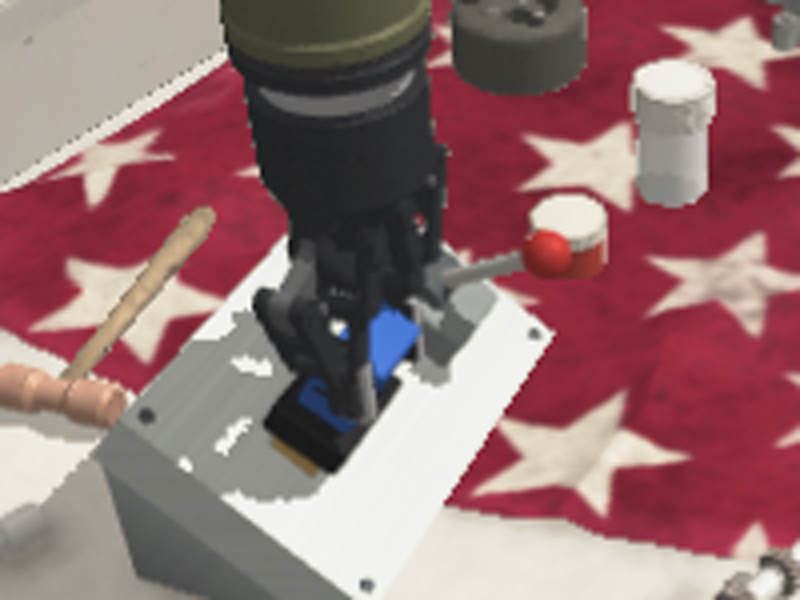

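View pics/w17c.png

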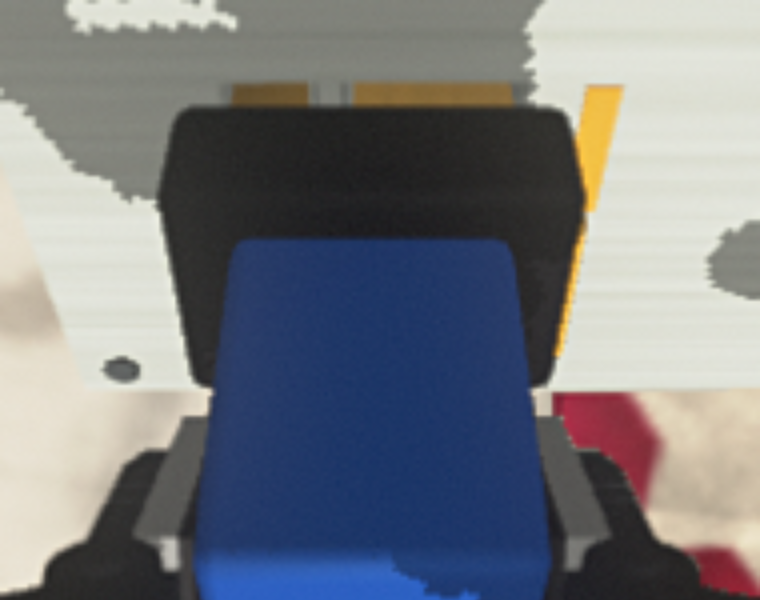

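apply_moves(
  rows=[
    [-1, 0, 0.15, 0, 0],
    [-1, 0, 0.15, 0, 0],
    [-1, 0, 0.15, 0, 0],
    [-1, 0, 0.15, 0, 0],
    [-1, 0, 0, 0, 0],
    [-1, 0, 0, 0, 0],
    [-1, 0, 0, 0, 0],
    [-1, 0, 0, 0, 0],
  ],
)

```text
clock: 16.05
ee_pos: [0.5508, -0.0563, 0.1312]
ee_rot: [-179.5, -0.0, -78.4]
force: [8.0, 1.7, -1.1]
grip_width: 0.0394
```

```bash
python3 look.py 18;python3 -c "
import cv2
a=cv2.imread('pics/w18.png');cv2.imwrite('pics/w18c.png',cv2.resize(a[120:300,160:350],None,fx=4,fy=4)[:600])"
```

```text
{'clock': 16.05, 'ee_pos': [0.5508, -0.0563, 0.1312], 'ee_rot': [-179.5433, -0.0383, -78.405], 'force': [8.0191, 1.6893, -1.1199], 'moment': [0.4609, -2.2784, 0.037], 'grip_width': 0.0394}
```

View pics/w18c.png

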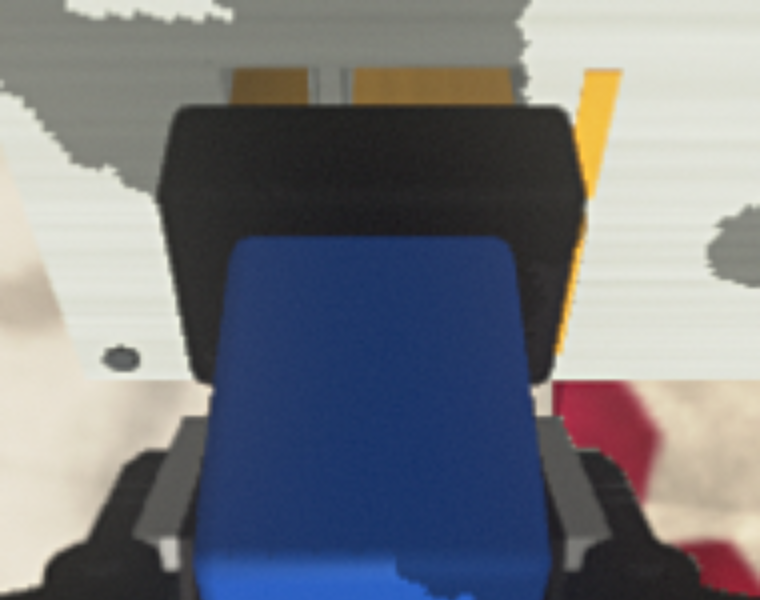

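apply_moves(
  rows=[
    [-1, 0, 0, 0.15, 0],
    [-1, 0, -0.05, 0.15, 0],
    [-1, 0, -0.1, 0.15, 0],
    [-1, 0, -0.1, 0.15, 0],
    [-1, 0, -0.1, 0.15, 0],
    [-1, 0, 0, 0, 0],
    [-1, 0, 0, 0, 0],
    [-1, 0, 0, 0, 0],
  ],
)

```text
clock: 17.0
ee_pos: [0.5548, -0.0558, 0.1249]
ee_rot: [-179.4, -0.1, -78.4]
force: [5.9, 1.7, 9.4]
grip_width: 0.0391
```

```bash
python3 look.py 19;python3 -c "
import cv2
a=cv2.imread('pics/w19.png');cv2.imwrite('pics/w19c.png',cv2.resize(a[120:300,160:350],None,fx=4,fy=4)[:600])"
```

```text
{'clock': 17.0, 'ee_pos': [0.5548, -0.0558, 0.1249], 'ee_rot': [-179.4398, -0.0908, -78.424], 'force': [5.9256, 1.6757, 9.4208], 'moment': [0.4286, -1.9668, -0.0156], 'grip_width': 0.0391}
```

View pics/w19c.png

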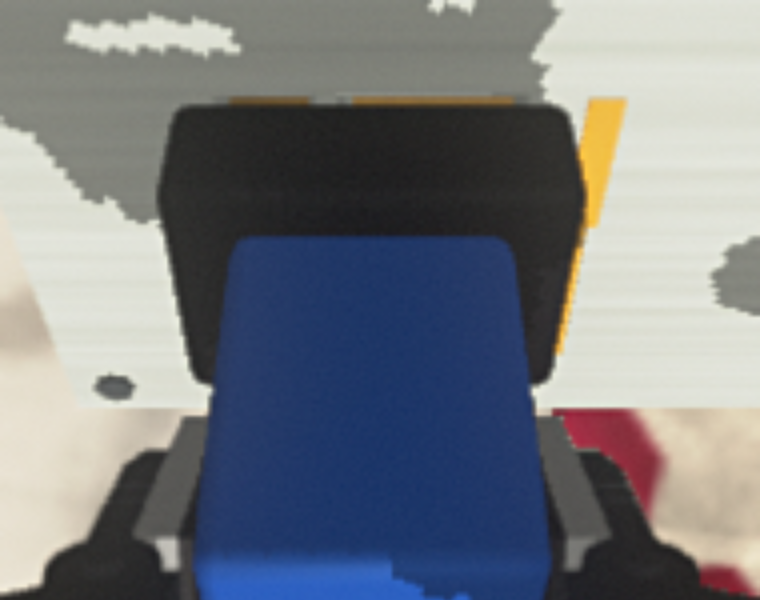

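View pics/s19.png

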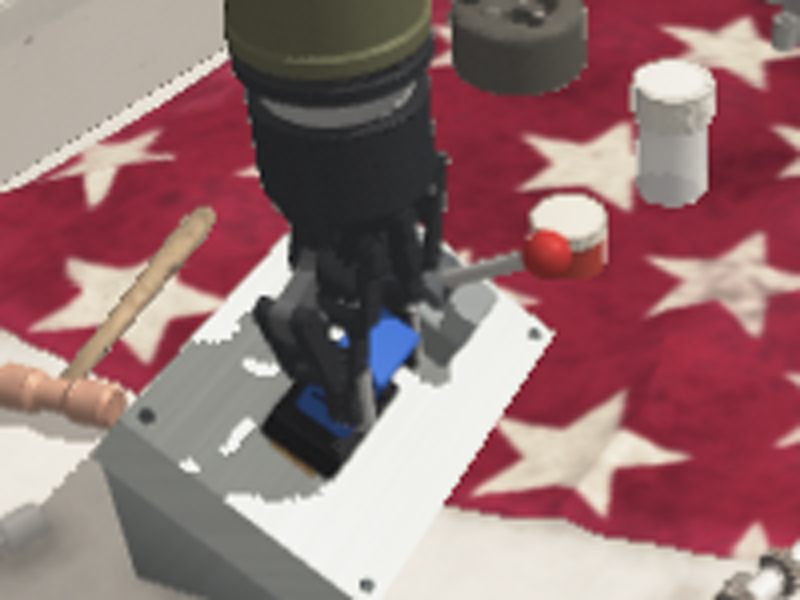

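apply_moves(
  rows=[
    [-1, 0, -0.05, 0.15, 0],
    [-1, 0, -0.1, 0.15, 0],
    [-1, 0, -0.1, 0.15, 0],
    [-1, 0, -0.1, 0.15, 0],
    [-1, 0, 0, 0.1, 0],
    [-1, 0, 0, 0, 0],
    [-1, 0, 0, 0, 0],
    [-1, 0, 0, 0, 0],
  ],
)

```text
clock: 17.95
ee_pos: [0.5578, -0.0552, 0.1178]
ee_rot: [-179.5, -0.1, -78.4]
force: [4.1, 0.5, 9.8]
grip_width: 0.0395
```

```bash
python3 look.py 20;python3 -c "
import cv2
a=cv2.imread('pics/w20.png');cv2.imwrite('pics/w20c.png',cv2.resize(a[120:300,160:350],None,fx=4,fy=4)[:600])"
```

```text
{'clock': 17.95, 'ee_pos': [0.5578, -0.0552, 0.1178], 'ee_rot': [-179.5002, -0.0874, -78.4277], 'force': [4.1014, 0.5481, 9.8441], 'moment': [0.2825, -1.632, 0.0872], 'grip_width': 0.0395}
```

View pics/w20c.png

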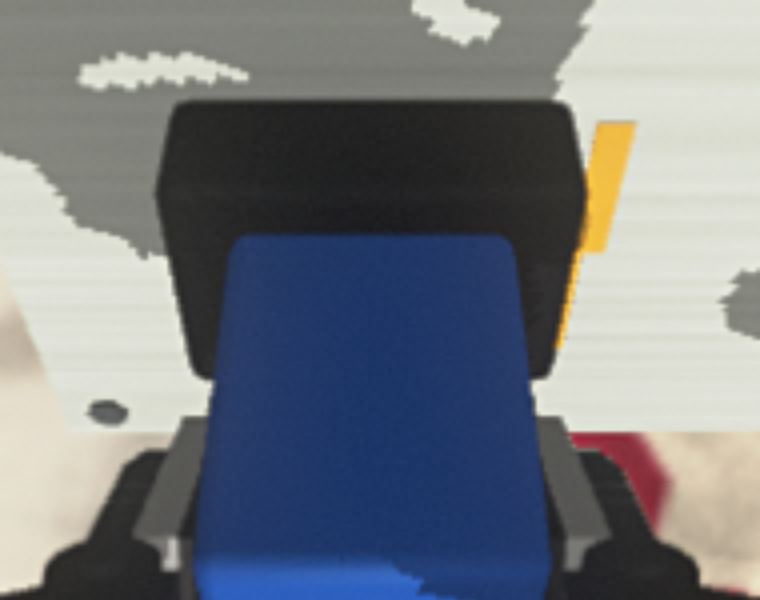

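View pics/s20.png

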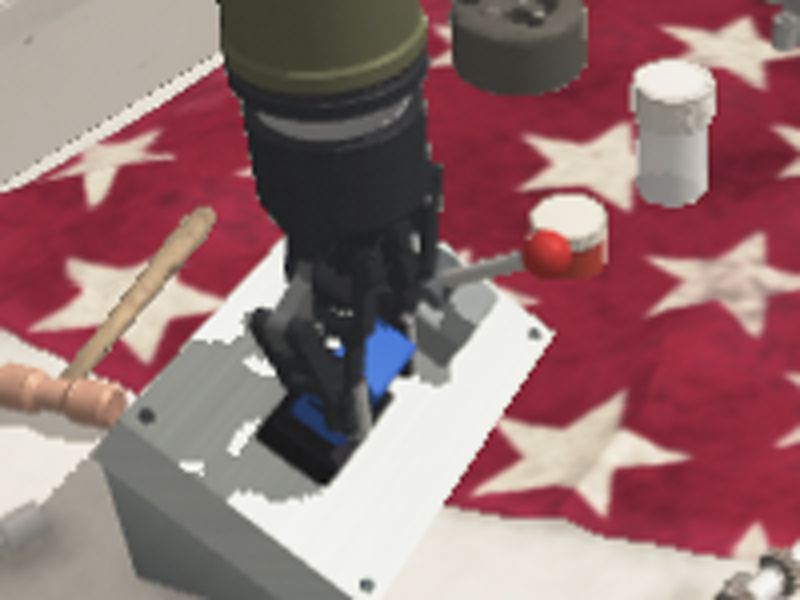

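apply_moves(
  rows=[
    [-1, 0, -0.1, 0.15, 0],
    [-1, 0, -0.1, 0.15, 0],
    [-1, 0, -0.1, 0.15, 0],
    [-1, 0, 0, 0, 0],
    [-1, 0, 0, 0, 0],
    [-1, 0, 0, 0, 0],
    [-1, 0, 0, 0, 0],
    [-1, 0, 0, 0, 0],
  ],
)

```text
clock: 18.9
ee_pos: [0.5561, -0.0557, 0.1148]
ee_rot: [-179.9, -0.1, -78.5]
force: [-14.8, -0.4, 36.8]
grip_width: 0.0397
```

```bash
python3 look.py 21;python3 -c "
import cv2
a=cv2.imread('pics/w21.png');cv2.imwrite('pics/w21c.png',cv2.resize(a[120:300,160:350],None,fx=4,fy=4)[:600])"
```

```text
{'clock': 18.9, 'ee_pos': [0.5561, -0.0557, 0.1148], 'ee_rot': [-179.9449, -0.1243, -78.4786], 'force': [-14.8373, -0.4355, 36.8407], 'moment': [0.299, 2.1921, 0.1087], 'grip_width': 0.0397}
```

View pics/w21c.png

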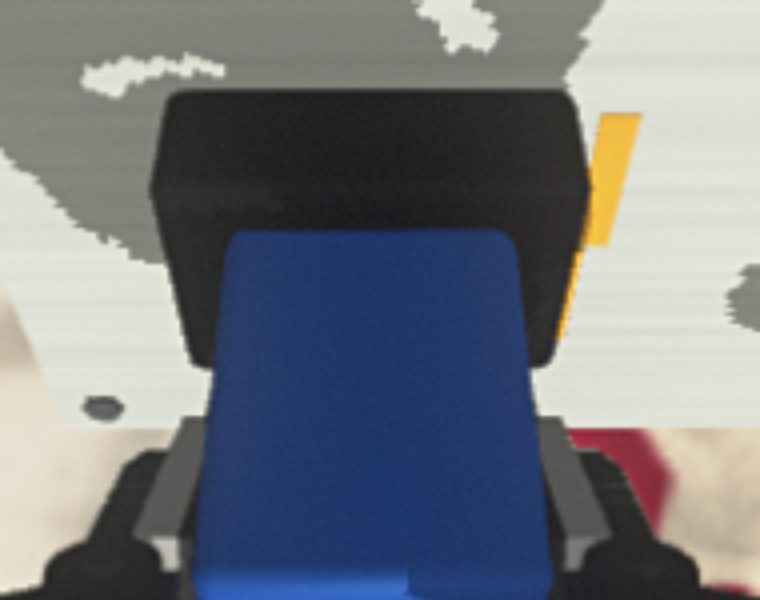

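View pics/s21.png

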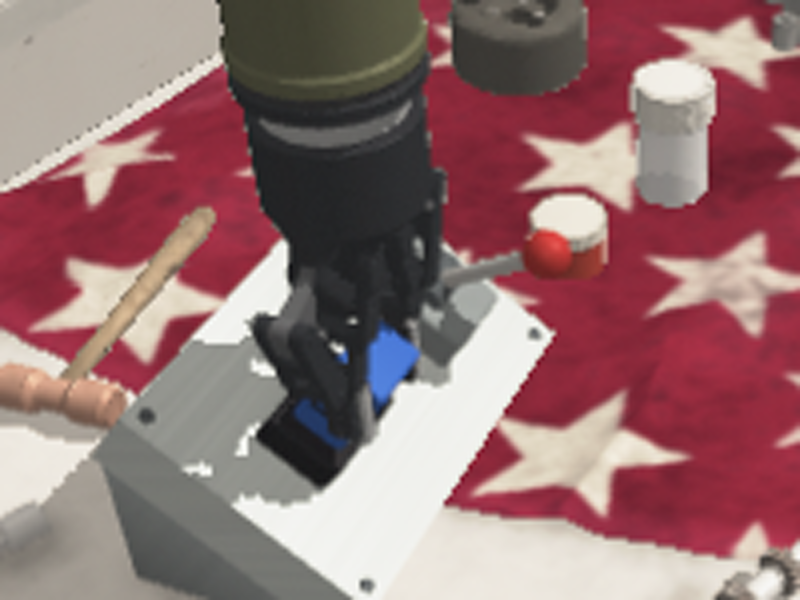

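apply_moves(
  rows=[
    [-1, 0, 0.2, -0.3, 0],
    [-1, 0, 0.1, -0.2, 0],
    [-1, 0, 0, 0, 0],
    [0.5, 0, 0, 0, 0],
    [0.5, 0, 0, 0, 0],
    [0.5, 0, 0, 0, 0],
    [0.5, 0, 0, 0, 0],
    [0.5, 0, 0, 0, 0],
  ],
)

```text
clock: 19.85
ee_pos: [0.5538, -0.0557, 0.1155]
ee_rot: [180.0, 0.0, -78.4]
force: [0.3, 0.2, 0.7]
grip_width: 0.0642
```

apply_moves(
  rows=[
    [0.5, 0, 0, -1, 0],
    [0.5, 0, 0, -3, 0],
    [0.5, 0, 0, -4, 0],
    [0.5, 0, 0, -4, 0],
    [0.5, 0, 2, 0, 0],
    [0.5, 0, 4, 0, 0],
    [0.5, 0, 3, 0, 0],
    [0.5, 0, 0, 0, 0],
  ],
)

```text
clock: 20.65
ee_pos: [0.4622, -0.0748, 0.2367]
ee_rot: [179.9, -0.1, -78.5]
force: [0.2, -0.3, 0.2]
grip_width: 0.0642
```

```bash
python3 look.py 22;python3 -c "
import cv2
a=cv2.imread('pics/w22.png');cv2.imwrite('pics/w22c.png',cv2.resize(a[20:220,100:360],None,fx=3,fy=3,interpolation=cv2.INTER_CUBIC))"
```

```text
{'clock': 20.65, 'ee_pos': [0.4622, -0.0748, 0.2367], 'ee_rot': [179.8935, -0.0644, -78.55], 'force': [0.1753, -0.319, 0.166], 'moment': [0.0053, -0.0307, 0.0047], 'grip_width': 0.0642}
```

View pics/w22c.png

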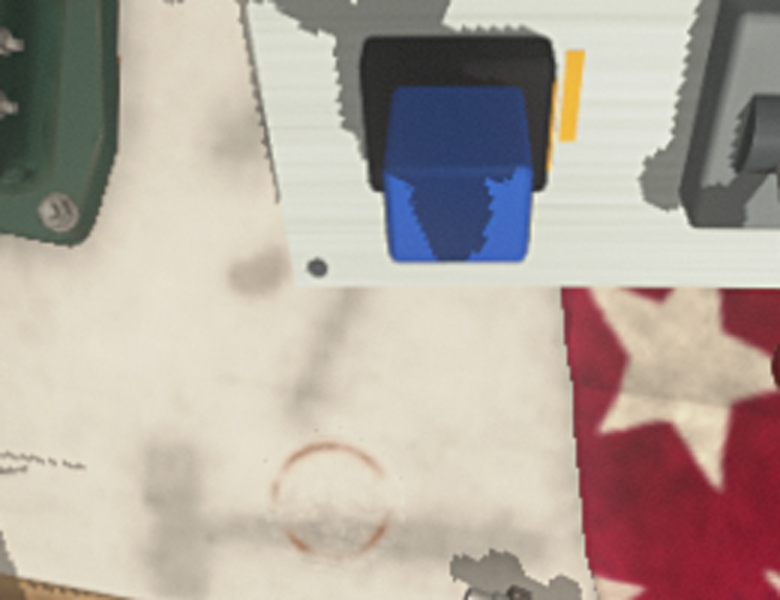

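View pics/s22.png

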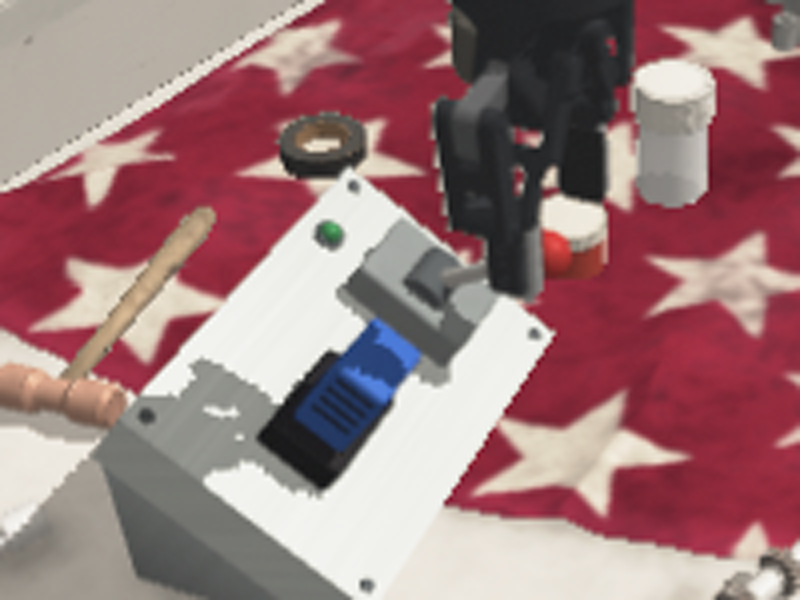

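```bash
cat > ov.py <<'E'
from h import *
import sys
from scipy.optimize import least_squares
n=sys.argv[1]
S=np.array([.5931,-.0479,.0898]);R=Rs(np.radians(11.6))
def box(x,y,z0,z1): return np.array([(a,b,c) for c in(z0,z1) for a,b in((x,y),(x,-y),(-x,-y),(-x,y))])/1e3
def draw(cam,x0,x1,y0,y1,f,zo=0):
    im=cv2.cvtColor(grab_frame(cam),cv2.COLOR_RGB2BGR);k=calibration(cam)
    a=cv2.resize(im[y0:y1,x0:x1],None,fx=f,fy=f,interpolation=cv2.INTER_CUBIC)
    for b in(box(22,30,0,22),box(15,20,22,74)):
        p=proj(k,(b+[0,0,zo])@R.T+S);p=((p-(x0,y0)+.5)*f).astype(int)
        for i in range(4):
            for u,v in((i,(i+1)%4),(4+i,4+(i+1)%4),(i,4+i)): cv2.line(a,tuple(map(int,p[u])),tuple(map(int,p[v])),(0,255,0),1)
    cv2.imwrite('pics/ov_%s_%s.png'%(cam,n),a)
draw('scene',140,220,180,240,8);draw('wrist',180,330,10,130,5)
print(robot.get_obs()['ee_pos'])
E
python3 ov.py 22
```

```text
[ 0.46696275 -0.07333636  0.2360669 ]
```

View pics/ov_scene_22.png

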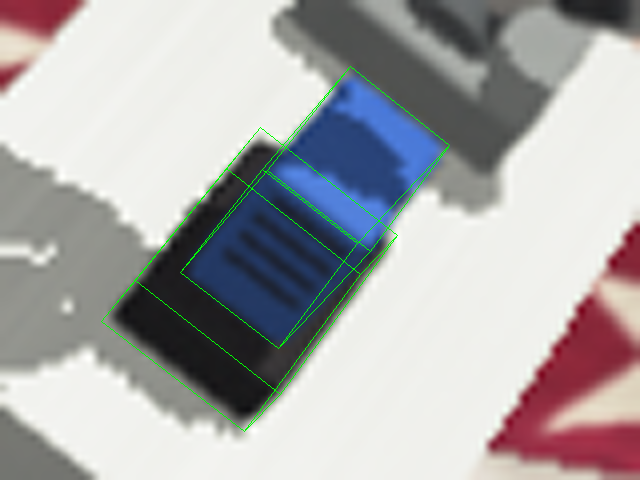

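View pics/ov_wrist_22.png

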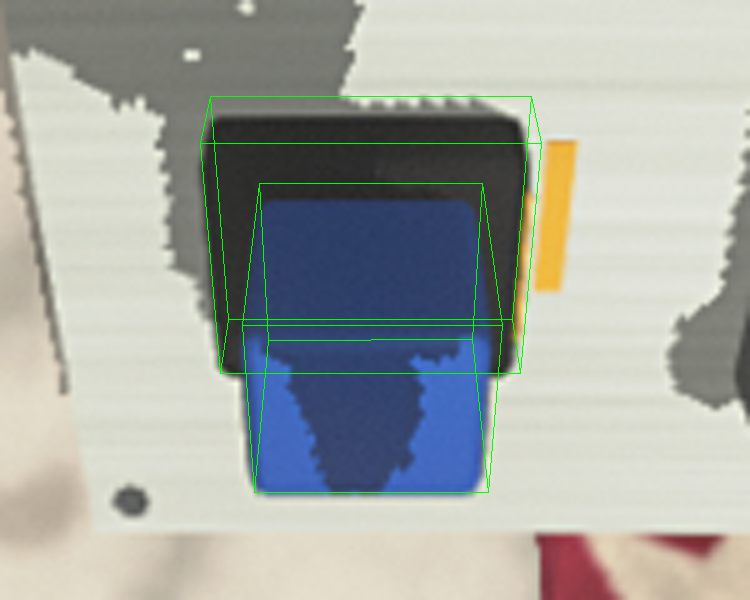

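Run:
```python
from h import *
from scipy.optimize import least_squares
np.set_printoptions(precision=2,suppress=True)
S=np.array([.5931,-.0479,.0898]);R=Rs(np.radians(11.6))
k=calibration('wrist');ks=calibration('scene')
P=np.array([(22,0,0),(15,0,22),(15,0,74),(-15,0,74),(-22,0,22)],float)
r=np.array([117,198,338,492,376])/5+10-.5
# yellow bar & screw as reference in wrist : bar centre y-38, x +-? ; screw low-left
ref=proj(k,np.array([[0,-.038,0],[-.0656,.0543,0]])@R.T+S);print('ref pred',(ref-(180,10)+.5)*5,'obs bar (556,215) screw (130,501)')
def X(p,m):
    t=p[2];M=np.array([[np.cos(t),0,np.sin(t)],[0,1,0],[-np.sin(t),0,np.cos(t)]])
    return (m@M.T/1e3+[p[0],0,p[1]])@R.T+S
for sel in([0,1,2,3,4],[1,2,3,4],[1,2,3]):
    f=lambda p:proj(k,X(p,P[sel]))[:,1]-r[sel]
    s=least_squares(f,[0,0,0],x_scale=[.01,.01,.1]);print(s.x[:2]*1e3,np.degrees(s.x[2]),s.fun)
print(proj(k,X([0,0,0],P))[:,1]-r)
```

```text
ref pred [[561.54 214.58]
 [139.72 496.74]] obs bar (556,215) screw (130,501)
[ -8.51 -14.04] -0.6700686920145307 [-0.26  0.34 -0.05 -0.05  0.03]
[ -7.65 -12.76] -0.7946658392051258 [ 0.07 -0.06  0.07 -0.08]
[ -7.71 -13.26] -0.976315391229284 [ 0. -0. -0.]
[-4.19 -2.94 -2.54  0.11 -0.64]
```

apply_moves(
  rows=[
    [-1, 0, -2.8, 0, 0],
    [-1, 0, -3, 0, 0],
    [-1, 0, 0, 2, 0],
    [-1, 0, 0, 2.5, 0],
    [-1, 0, 0, 1.6, 0],
    [-1, 0, 0, 0, 0],
    [-1, 0, -0.55, 0.8, 0],
    [-1, 0, 0, 0, 0],
  ],
)

```text
clock: 21.7
ee_pos: [0.5292, -0.0605, 0.1666]
ee_rot: [-180.0, 0.0, -78.4]
force: [-0.0, -0.1, 0.2]
grip_width: 0.0003
```

```bash
python3 look.py 23
```

```text
{'clock': 21.7, 'ee_pos': [0.5292, -0.0605, 0.1666], 'ee_rot': [-179.9568, 0.0178, -78.4096], 'force': [-0.0206, -0.0548, 0.1829], 'moment': [-0.0301, 0.0086, 0.048], 'grip_width': 0.0003}
```

View pics/w23.png

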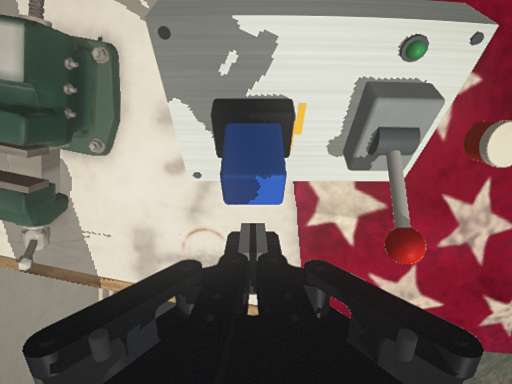

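View pics/s23.png

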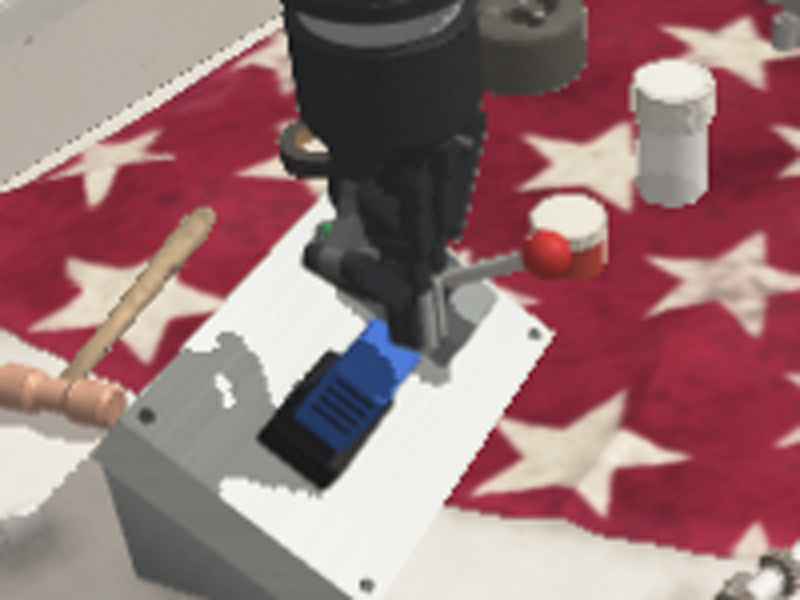

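apply_moves(
  rows=[
    [-1, 0, -0.3, 0.45, 0],
    [-1, 0, -0.3, 0.45, 0],
    [-1, 0, -0.3, 0.4, 0],
    [-1, 0, -0.12, 0.16, 0],
    [-1, 0, -0.12, 0.16, 0],
    [-1, 0, -0.12, 0.16, 0],
    [-1, 0, 0, 0, 0],
    [-1, 0, 0, 0, 0],
  ],
)

```text
clock: 22.65
ee_pos: [0.5404, -0.0585, 0.149]
ee_rot: [-180.0, 0.0, -78.4]
force: [-0.3, 0.4, -0.9]
grip_width: 0.0
```

apply_moves(
  rows=[
    [-1, 0, -0.1, 0.15, 0],
    [-1, 0, -0.1, 0.15, 0],
    [-1, 0, -0.1, 0.15, 0],
    [-1, 0, 0, 0, 0],
    [-1, 0, 0, 0, 0],
    [-1, 0, 0, 0, 0],
    [-1, 0, 0, 0, 0],
    [-1, 0, 0, 0, 0],
  ],
)

```text
clock: 23.45
ee_pos: [0.5413, -0.0584, 0.1475]
ee_rot: [179.9, -0.1, -78.5]
force: [-16.1, -0.5, 33.4]
grip_width: 0.0001
```

apply_moves(
  rows=[
    [-1, 0, 0.6, -0.9, 0],
    [-1, 0, 1.2, -2.5, 0],
    [-1, 0, 0.8, -3.5, 0],
    [-1, 2, 1, 0, 0],
    [-1, 4, 1.4, 0, 0],
    [-1, 3.5, 1.4, 0, 0],
    [-1, 1, 0, 0, 0],
    [-1, 0, 0, 0, 0],
  ],
)

```text
clock: 24.25
ee_pos: [0.5015, -0.1754, 0.2134]
ee_rot: [-180.0, -0.0, -78.6]
force: [0.1, 0.7, -0.4]
grip_width: -0.0003
```

```bash
python3 look.py 24; python3 -c "
from workcell import robot
import numpy as np
p=robot.get_obs()['ee_pos']-np.array([.5931,-.0479,.0898]);print(p[0]*.9796+p[1]*.2011,-p[0]*.2011+p[1]*.9796,p[2])"
```

```text
{'clock': 24.25, 'ee_pos': [0.5015, -0.1754, 0.2134], 'ee_rot': [-179.9985, -0.0258, -78.647], 'force': [0.1201, 0.7113, -0.3837], 'moment': [0.0636, -0.0292, -0.0668], 'grip_width': -0.0003}
-0.1140835065543751 -0.10295026918164984 0.12367351327425312
```

View pics/w24.png

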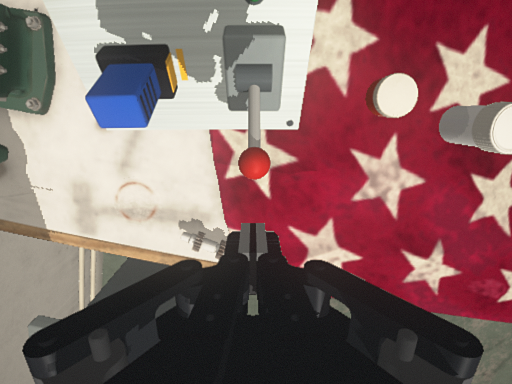

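```bash
python3 -c "
import cv2
a=cv2.imread('pics/w24.png');cv2.imwrite('pics/w24c.png',cv2.resize(a[30:140,70:220],None,fx=5,fy=5,interpolation=cv2.INTER_CUBIC))"
```

```text
(no output)
```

View pics/w24c.png

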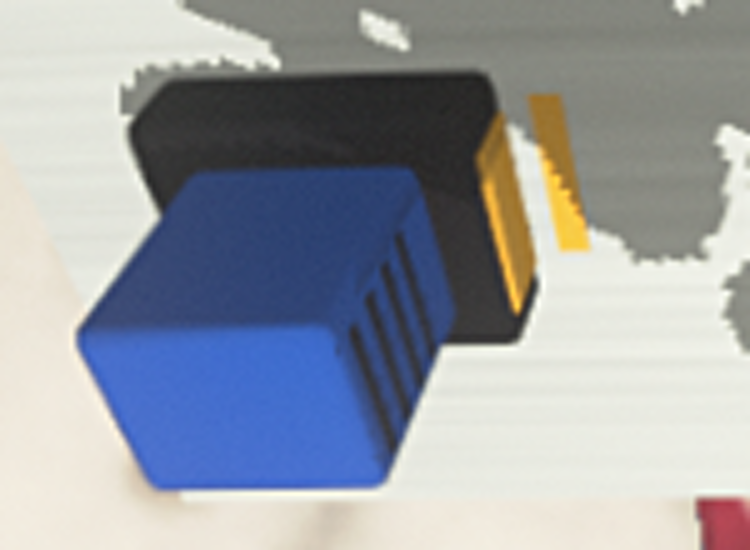

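apply_moves(
  rows=[
    [-1, 0.2, 0.3, 1, 0],
    [-1, 0, 0, 2.5, 0],
    [-1, 0, 0, 2.5, 0],
    [-1, 0, 0, 1.4, 0],
    [-1, 0, 0, 0, 0],
    [-1, 0, -0.6, 0.0, 0],
    [-1, 0, -0.6, 0, 0],
    [-1, 0, 0, 0, 0],
  ],
)

```text
clock: 25.2
ee_pos: [0.5107, -0.1736, 0.1401]
ee_rot: [179.9, -0.0, -78.4]
force: [-4.3, -0.5, 1.5]
grip_width: -0.0
```

```bash
sed -i 's/s\[110:260,90:290\]/s[90:240,130:330]/' look.py; python3 look.py 25
```

```text
{'clock': 25.2, 'ee_pos': [0.5107, -0.1736, 0.1401], 'ee_rot': [179.9146, -0.0078, -78.4193], 'force': [-4.2785, -0.4604, 1.4835], 'moment': [-0.0157, 0.9009, 0.0213], 'grip_width': -0.0}
```

View pics/w25.png

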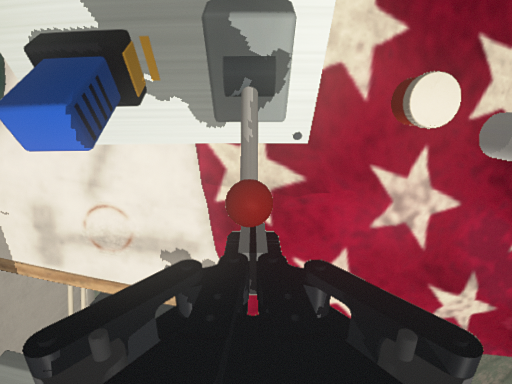

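View pics/s25.png

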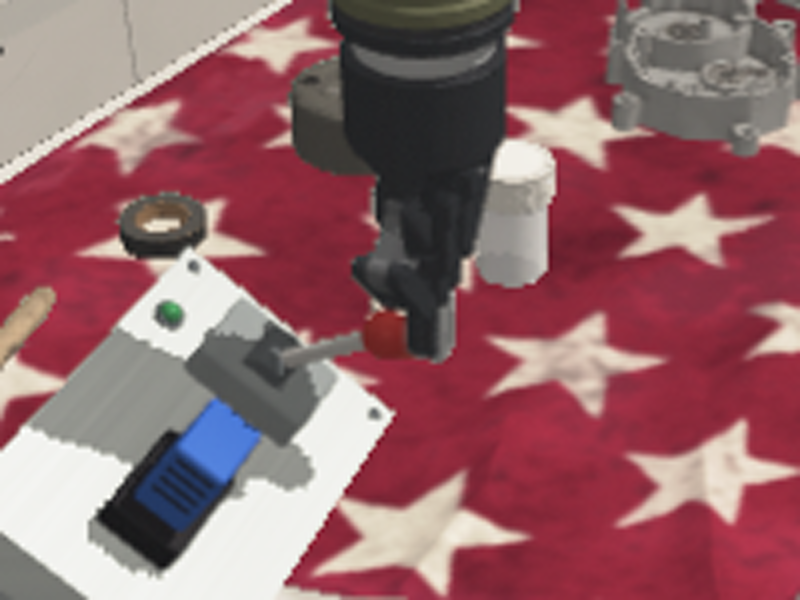

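apply_moves(
  rows=[
    [-1, 0, -0.6, -0.7, 0],
    [-1, 0, -0.6, -0.7, 0],
    [-1, 0, -0.7, -0.6, 0],
    [-1, 0, -0.7, -0.6, 0],
    [-1, 0, -0.8, -0.4, 0],
    [-1, 0, -0.8, -0.4, 0],
    [-1, 0, 0, 0, 0],
    [-1, 0, 0, 0, 0],
  ],
)

```text
clock: 26.15
ee_pos: [0.5531, -0.1651, 0.1741]
ee_rot: [-179.9, -0.0, -78.4]
force: [-1.1, -0.0, -1.1]
grip_width: 0.0003
```

```bash
python3 look.py 26
```

```text
{'clock': 26.15, 'ee_pos': [0.5531, -0.1651, 0.1741], 'ee_rot': [-179.8606, -0.0358, -78.4192], 'force': [-1.1083, -0.009, -1.1159], 'moment': [0.0514, -0.015, -0.0205], 'grip_width': 0.0003}
```

View pics/s26.png

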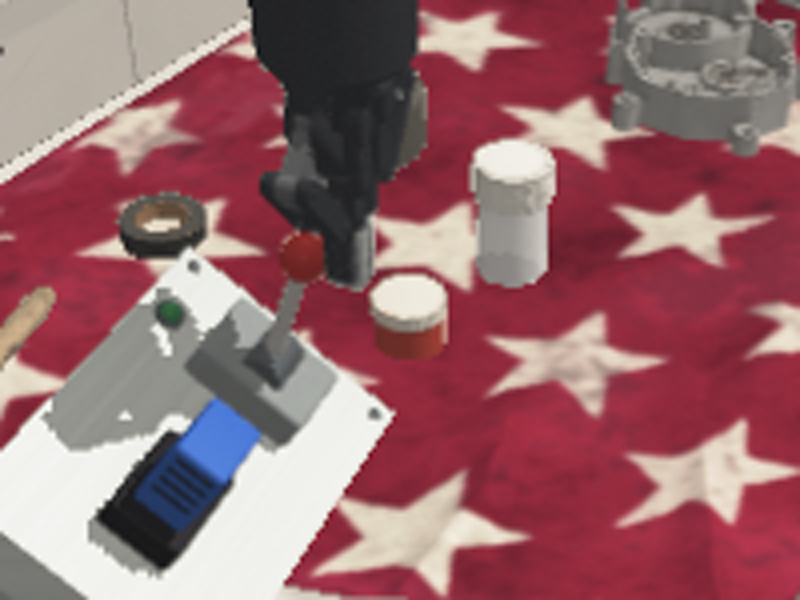

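View pics/w26.png

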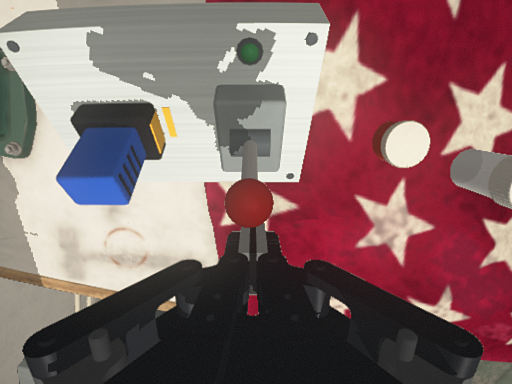

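apply_moves(
  rows=[
    [-1, 0, -0.7, -0.25, 0],
    [-1, 0, -0.7, -0.2, 0],
    [-1, 0, -0.6, -0.1, 0],
    [-1, 0, -0.5, 0, 0],
    [-1, 0, -0.4, 0, 0],
    [-1, 0, -0.3, 0, 0],
    [-1, 0, 0, 0, 0],
    [-1, 0, 0, 0, 0],
  ],
)

```text
clock: 27.1
ee_pos: [0.5715, -0.1615, 0.1787]
ee_rot: [178.6, 0.1, -78.6]
force: [-39.6, -2.6, 28.8]
grip_width: 0.0003
```

```bash
python3 look.py 27
```

```text
{'clock': 27.1, 'ee_pos': [0.5715, -0.1615, 0.1787], 'ee_rot': [178.6456, 0.1183, -78.6483], 'force': [-39.5554, -2.5797, 28.7973], 'moment': [-0.4339, 8.4613, 0.0949], 'grip_width': 0.0003}
```

View pics/s27.png

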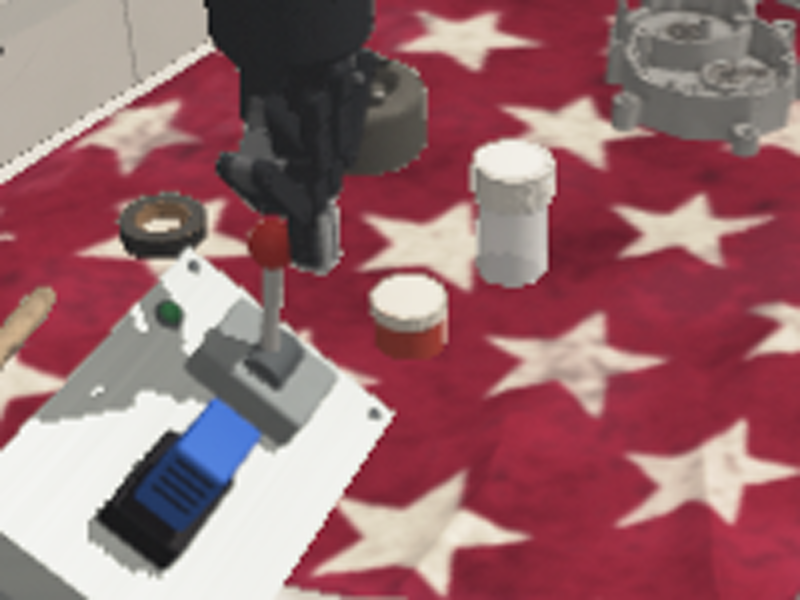

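View pics/w27.png

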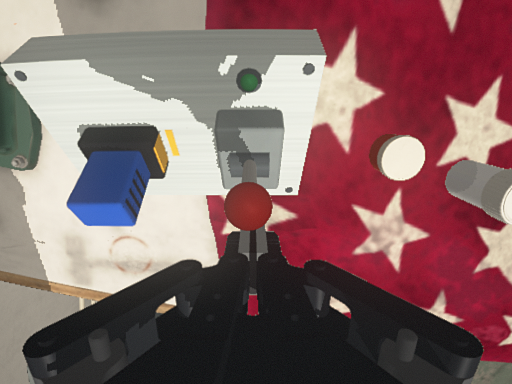

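apply_moves(
  rows=[
    [-1, 0, 1, 0, 0],
    [-1, 0, 2, 0, 0],
    [-1, 0, 3, 0, 0],
    [-1, 0, 4, -1, 0],
    [-1, 0, 2, -4, 0],
    [-1, 0, 0, -4, 0],
    [-1, 0, 0, 0, 0],
    [-1, 0, 0, 0, 0],
  ],
)

```text
clock: 28.05
ee_pos: [0.467, -0.183, 0.27]
ee_rot: [-179.8, -0.1, -78.4]
force: [-0.2, 0.4, -0.3]
grip_width: -0.0
```

```bash
python3 look.py 28
python3 - <<'E'
from h import *
np.set_printoptions(precision=4,suppress=True)
S=np.array([.5931,-.0479,.0898]);R=Rs(np.radians(11.6))
V=[];C={}
for c in('scene','top','wrist'):
    im=grab_frame(c);k=calibration(c);r=nets.trace(c,'lever_tip')
    hsv=cv2.cvtColor(im,cv2.COLOR_RGB2HSV)
    print(c,[(round(x['score'],2),np.round(x['centre'],1),int(x['pixels'].sum())) for x in r[:2]])
    save('fin_'+c,im)
    # red ball via colour near predicted
    p=proj(k,(np.array([[.037,-.105,.093]])@R.T+S))[0];print(' pred on',p, 'off',proj(k,(np.array([[-.037,-.105,.093]])@R.T+S))[0])
E
python3 ov.py 28
```

```text
{'clock': 28.05, 'ee_pos': [0.467, -0.183, 0.27], 'ee_rot': [-179.8399, -0.0867, -78.4302], 'force': [-0.1667, 0.4207, -0.3477], 'moment': [0.0319, -0.0013, 0.0063], 'grip_width': -0.0}
scene [(0.55, array([198.6, 157.4]), 250), (0.25, array([173.5, 215. ]), 860)]
 pred on [198.932  151.2387] off [227.0832 174.539 ]
top []
 pred on [228.9936 147.7424] off [234.8047 174.5593]
wrist [(0.91, array([248.5,  28.4]), 1034)]
 pred on [251.3904  32.8267] off [251.7698 114.4858]
[ 0.46578379 -0.18285099  0.26872577]
```

View pics/fin_wrist.png

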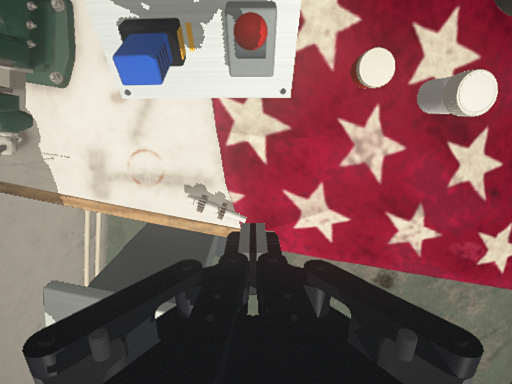

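View pics/s28.png

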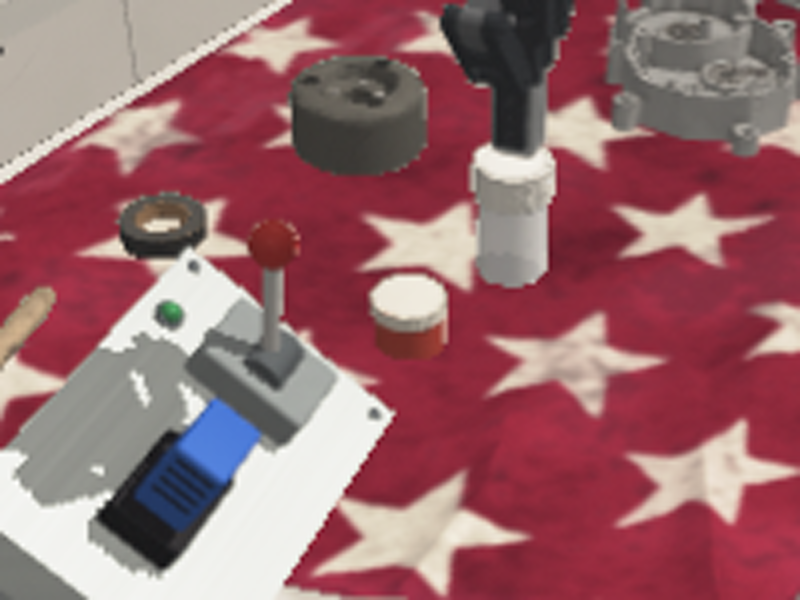

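View pics/fin_top.png

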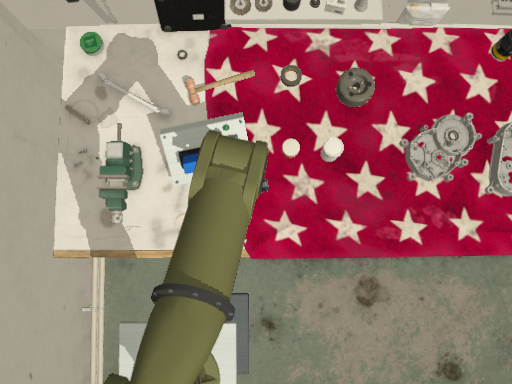

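View pics/ov_scene_28.png

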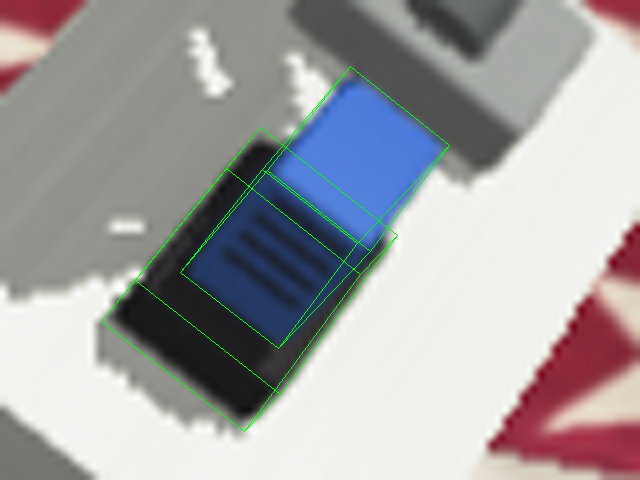

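Run:
```python
import cv2,numpy as np
a=cv2.imread('pics/scene0.png')
b=cv2.imread('pics/fin_scene.png')
d=cv2.absdiff(a,b).max(2)
for n,(x,y) in dict(pot=(231,170),jar=(258,143),gear=(277,260)).items():
    print(n,d[y-22:y+22,x-22:x+22].mean(),(d[y-22:y+22,x-22:x+22]>40).sum())
cv2.imwrite('pics/cmp.png',np.vstack([cv2.resize(i[110:290,190:320],None,fx=2,fy=2)[:290] for i in(a,b)]))
```

```text
pot 18.598140495867767 417
jar 12.043388429752065 191
gear 1.5108471074380165 6
```

View pics/fin_scene.png

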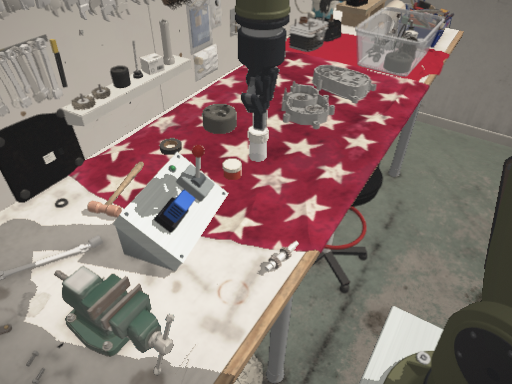

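```bash
python3 -c "
from workcell import workorder,robot
o=robot.get_obs();print(o['clock'],o['force']);print(workorder.sign_off())"
```

```text
28.6 [ 0.43030707  0.86025483 -0.19518226]
the job is handed in; nothing more can be done
None
```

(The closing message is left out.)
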